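# Make up a covered gift set on its presentation tray

### The job

Make up the gift set on the wooden presentation tray: lay the two nougat bars flat, one on top of the other, along the narrow middle bay, and with the bars between them stand the low broad tin in the left bay and the tall narrow tin in the right bay (left and right as the robot sees them). Then put the glazed cover over the set so that it sits down on the tray board all round, and let go. Use the loose packs lying beside the tray and the cover, not the stock in the baskets or at the back, and leave the ribbon spool and the gift carton where they are.

Things in the scene. Friction and masses are not known exactly. Their poses are not given: they have to be found in the camera images.
- tray: Fixed dark board 160 (x) x 272 (y) x 10 mm; origin centre of underside, x away from robot, y to its left. On it light beading 5 wide, 8 high: rim 122 x 234 outside, three bays 112 long in x: left 85 wide, centre y=+69.5; middle 44 wide, centre y=0; right 85 wide, centre y=-69.5. Bay floors and the 19 mm ledge round the rim (for the cover) are at z=10 mm.
- cover: Loose glazed box cover, 0.4 kg: dark frame, clear panes, open below; 148 (x) x 260 (y) x 72 mm outside, 140 x 252 x 68 inside; origin centre of lower edge. Wooden bar handle on top along y: 114 long, 14 wide, 14 high, centre at z=108 mm, 29 mm free below it. Fits over the tray's rim with 9 mm to spare each side and stands on the ledge (origin at tray z=10 mm), long sides together.
- bar_1: Pale wrapped nougat bar, 28 (x) x 100 (y) x 20 mm, lying flat by itself on the counter, not in a basket (solid core 26 x 88 x 19: the upper bar's underside lies 19 mm over the lower's); origin centre of underside, length along y. Alike with bar_2: either may be the lower.
- bar_2: Pale wrapped nougat bar, the same shape and size as bar_1; origin at the centre of its underside, length along its y, z up.
- low_tin: Low broad round tin, 67 mm in diameter and 45 mm high (wider than high), loose, upright, on the counter beside the tray or cover; origin at the centre of its underside, z up.
- tall_tin: Tall narrow round tin, 57 mm in diameter and 60 mm high (higher than wide), loose, upright, on the counter beside the tray or cover (not the tins at the back); origin at the centre of its underside, z up.
- spool: Bystander: ribbon spool lying on its flange, 63 mm in diameter, 22 mm high; origin at the underside.
- carton: Bystander: small gift carton with a ribbon bow, 61 x 81 x 70 mm; origin at the centre of its underside.

How it is judged:
By the outcome, as a careful person would: the job done as asked, in the order asked, and still so for the second after the job is handed in, with the robot touching nothing.
It also fails if it takes over 128 s, if anything falls off the work surface, if the arm or the gripper's body presses on something with over 40 N, if the wrist force passes 120 N, or if a joint passes its speed limit or range.

### The arm

A 6-joint arm with a two-finger parallel gripper is mounted at the origin on a cart in front of the work surface, level with it; the furniture and walls round the work are solid. World frame = base frame: x ahead of the robot, y to its left, z up, the work surface at z = 0. Lengths are in m, angles in rad, forces in N, time in s.
With the tool pointing down it reaches from about 0.35 to 0.775 m from the base axis. Payload 5.5 kg.
Tool frame: the origin (TCP) lies midway between the tips of the shut fingers; the grasp point (between the pads) lies 19 mm behind it; z points along the fingers, y is the direction in which the jaws open and shut (so a half turn about z gives the same grasp; the last joint's range is limited). The gripper opens to 85 mm and grips with 20 to 120 N. Pads are 22 mm wide; open, the fingers measure 114 mm over their backs; the gripper's body (76 mm by 85 mm) begins 54 mm behind the grasp point. The pads swing forward as they close: fully open they stand 13 mm farther back than shut.
Start: joints at [0.969, 0.313, 0.046, 1.304, 0, 1.431], TCP at [0.256, 0.515, 0.231] pointing down, gripper open.
Joint ranges: [-2.76, 2.76], [-0.86, 1.69], [-1.03, 1.26], [-2.2, 2.34], [-1.47, 1.5], [-3.14, 3.14]. Speed limits (rad/s): [2.57, 2.57, 3.14, 3.14, 3.14, 3.14].

### API

Orientations are given as a unit quaternion [w, x, y, z].
In Python, from workcell import env gives the robot as it stands.
- The arm moves only by the shell command python3 -m pendant 'ROWS' [FORCE]. ROWS is JSON, a list of rows, each a list of 3 entries, a list of its own where there are three numbers: the shift along the tool's x, y, z each as a share of 20 mm, from -1 to 1, then the turn about the tool's z as a share of 6 degrees, from -1 to 1, then the closure, from -1 (fully open) to 1 (shut). In form: [[[tx, ty, tz], turn, claw], ...]. A call has 1 to 12 rows; each row shifts and turns the commanded pose from where the row before left it, along the tool's axes as they then stand; what a row does not reach is not made up. A row lasts 1/8 s, in which the tool goes at most 62.5 mm and 10.7 degrees, less where a joint would pass 70% of its speed; a pose out of reach is approached as far as the arm can. A call with a number of a shift or a turn outside -1 to 1 is refused whole. A call with a gripper value outside its range is refused whole. The fingers move at their own pace and stop on an object; FORCE is the grip in N (left out, the last holds). Time passes only in rows, so rows that do not move let the fingers close. It gives the time, the measured TCP pose, the force and the opening at its end, in the units of the state.
- env.get_state(): the state, without advancing time (a new reading comes with each control period).
- env.read_camera(name): name is "scene" or "top"; returns a dict with "color" (400x640x3 uint8, blue, green, red), "mtx" (3x3 intrinsics, pixels), "view" (4x4, takes a point from world to camera coordinates). Camera axes: x right, y down, z forward; pixel columns grow to the right and rows downward; lengths in m; the calibration is good to about 2 mm. A picture is of the moment at which its call begins. There is no depth.
- env.hand_in(): hands the job in, once; it reports no verdict.
Trained networks look in the newest picture that a camera, given by its name, has taken for a name from the list of things; names that differ only in an ending like _2 or _b are one class to them, and where a whole thing is asked for, a point or a joint stands for the part that bears it (a point fixed in the world has none). Each returns a list of dicts, best first, with "p" (0 to 1); they miss things now and then, are a little off and sometimes report something else, mostly with a low value. They report only what shows in the picture. A call takes as long as a camera call.
- env.boxes_of(camera, thing): "location" ([column, row] in pixels, amid what is visible of it).
- env.cut_out(camera, thing): "region" (400x640 bool, what is visible of it) and "location" ([column, row] in pixels, amid what is visible of it).
The state is a dict: "clock": time; "joint_pos": joint angles; "qvel": joint speeds; "tau": joint torques, N m; "tcp_pos": TCP position; "orientation": TCP orientation; "wrist_force": force on the tool from outside, world axes, zero at the start; "ft_torque": the same for the moment, N m; "finger_gap": finger opening in m.
Only numpy, scipy, OpenCV 4.12 (cv2) and the standard library are available. Lean on these libraries where they do the work, as an engineer would, in place of code of your own. Each camera call takes 0.05 s, during which the arm holds its last target.

## Working session

There is one attempt and no reset: what is moved stays moved. The work goes in short steps, Python scripts to look and compute and a shell command to move; the robot and the scene stay as the last step left them, time stands still between calls to the robot, and variables do not carry over. Pictures are saved under pics/ and viewed, and the job is handed in when it is done.

```bash
mkdir -p pics; ls; python3 - <<'E'
from workcell import env
import cv2,numpy as np
s=env.get_state();print({k:np.round(v,3) for k,v in s.items()})
for c in("scene","top"):
    r=env.read_camera(c);cv2.imwrite(f"pics/a_{c}.png",r["color"]);print(c,np.round(r["mtx"],1).tolist(),np.round(r["view"],4).tolist())
    for t in["tray","cover","bar_1","low_tin","tall_tin","spool","carton"]:
        print(t,[(np.round(d["location"],1).tolist(),round(d["p"],2)) for d in env.boxes_of(c,t)])
E
```

```text
pics
{'clock': np.float64(0.0), 'joint_pos': array([ 0.969,  0.314,  0.045,  1.304, -0.   ,  1.431]), 'qvel': array([ 0.   , -0.   ,  0.001,  0.001,  0.   ,  0.001]), 'tau': array([ 0.0000e+00, -4.8063e+01,  2.9853e+01,  1.9000e-02, -0.0000e+00,
       -0.0000e+00]), 'tcp_pos': array([0.256, 0.514, 0.23 ]), 'orientation': array([-0.   ,  0.229,  0.973, -0.001]), 'wrist_force': array([-0.348,  0.678, -0.011]), 'ft_torque': array([0.003, 0.025, 0.022]), 'finger_gap': np.float64(0.085)}
scene [[383.7, 0.0, 316.9], [0.0, 383.7, 204.2], [0.0, 0.0, 1.0]] [[0.8164, -0.5775, 0.0027, -0.5118], [-0.4167, -0.5924, -0.6895, 0.2451], [0.3998, 0.5617, -0.7243, 1.0726], [0.0, 0.0, 0.0, 1.0]]
tray [([283.3, 188.6], 0.79)]
cover [([333.0, 242.4], 0.91)]
bar_1 [([272.6, 147.6], 0.58), ([242.7, 159.9], 0.54)]
low_tin [([350.2, 311.4], 0.92)]
tall_tin []
spool [([344.3, 188.5], 0.56)]
carton [([306.2, 153.7], 0.77)]
top [[476.2, 0.0, 318.4], [0.0, 476.2, 197.3], [0.0, 0.0, 1.0]] [[-0.0157, -0.9999, -0.0054, -0.0328], [-0.976, 0.0165, -0.217, 0.5902], [0.2171, 0.0019, -0.9762, 1.3796], [0.0, 0.0, 0.0, 1.0]]
tray [([266.0, 215.7], 0.66)]
cover [([369.5, 211.6], 0.71)]
bar_1 [([198.8, 225.0], 0.64), ([199.1, 189.4], 0.55)]
low_tin [([438.2, 242.7], 0.57), ([198.4, 226.8], 0.55)]
tall_tin [([438.6, 203.0], 0.84), ([198.4, 227.8], 0.39)]
spool [([316.4, 161.5], 0.58)]
carton []
```

View pics/a_scene.png

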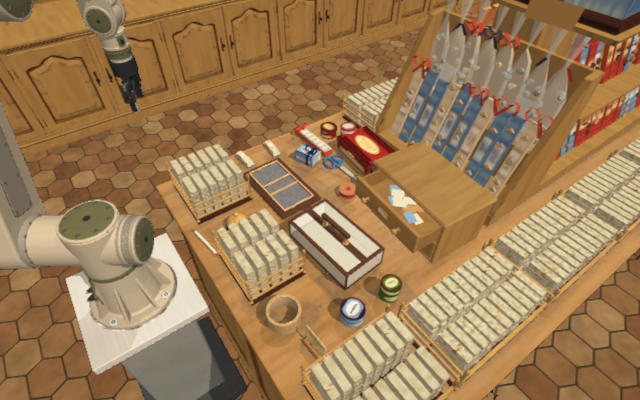

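View pics/a_top.png

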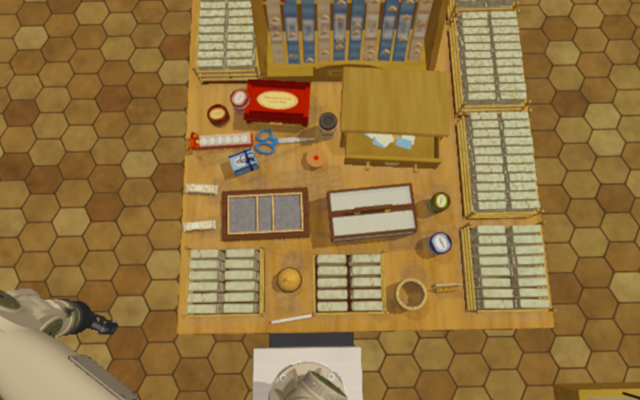

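The tray is at top (265,214) with the bars left of it at (200,189) and (200,226). The cover is at (371,213), with the low tin at (441,243) and the tall tin at (440,202) to its right. Next I measure them.

```bash
cat > h.py <<'E'
from workcell import env
import cv2,numpy as np
def cam(n):
    return env.read_camera(n)
def unproj(r,px,z):
    K,V=r["mtx"],r["view"];R,t=V[:3,:3],V[:3,3]
    c=-R.T@t;d=R.T@np.linalg.solve(K,[px[0],px[1],1.]);return c+d*(z-c[2])/d[2]
def proj(r,P):
    P=np.atleast_2d(P);q=P@r["view"][:3,:3].T+r["view"][:3,3];q=q@r["mtx"].T;return q[:,:2]/q[:,2:]
def box(cx,cy,yaw,lx,ly,z0,z1):
    c,s=np.cos(yaw),np.sin(yaw)
    return np.array([[cx+c*a*lx/2-s*b*ly/2,cy+s*a*lx/2+c*b*ly/2,z] for z in(z0,z1) for a,b in((1,1),(1,-1),(-1,-1),(-1,1))])
def cyl(cx,cy,d,z0,z1):
    a=np.linspace(0,2*np.pi,24,endpoint=False)
    return np.array([[cx+d/2*np.cos(t),cy+d/2*np.sin(t),z] for z in(z0,z1) for t in a])
def hullmask(r,P):
    m=np.zeros((400,640),np.uint8);cv2.fillConvexPoly(m,cv2.convexHull(np.round(proj(r,P)*16).astype(np.int32)),1,shift=4);return m>0
def regions(c,t,near=None):
    out=[]
    for d in env.cut_out(c,t):
        out.append(d)
    return out
def zoom(img,x0,y0,x1,y1,f):
    return cv2.resize(img[y0:y1,x0:x1],None,fx=f,fy=f,interpolation=cv2.INTER_CUBIC)
E
python3 - <<'E'
from h import *
r=cam("top");s=None
cv2.imwrite("pics/b_top.png",zoom(r["color"],170,140,470,300,2.6))
for t,z in[("tray",.01),("cover",.072),("bar_1",.02),("low_tin",.045),("tall_tin",.06),("spool",.022),("carton",.07)]:
    for d in env.cut_out("top",t):
        m=d["region"].astype(np.uint8)
        q=cv2.minAreaRect(np.argwhere(m)[:,::-1].astype(np.float32))
        print(t,round(d["p"],2),np.round(d["location"],1),m.sum(),np.round(q[0],1),np.round(q[1],1),round(q[2],1),np.round(unproj(r,d["location"],z/2),3))
r=cam("scene")
cv2.imwrite("pics/b_scene.png",zoom(r["color"],160,110,420,340,2.6))
for t,z in[("tray",.01),("cover",.072),("bar_1",.02),("low_tin",.045),("tall_tin",.06),("spool",.022),("carton",.07)]:
    for d in env.cut_out("scene",t):
        print("S",t,round(d["p"],2),np.round(d["location"],1),d["region"].sum(),np.round(unproj(r,d["location"],z/2),3))
E
```

```text
tray 0.74 [266.4 214.9] 4338 [264.8 213.8] [51.  87.4] 88.0 [0.549 0.122 0.005]
tray 0.6 [238.2 162.2] 556 [243.2 162.4] [21.9 25.9] 69.4 [0.723 0.214 0.005]
cover 0.62 [368.9 211.1] 4563 [371.9 212.1] [53.2 89.4] 84.6 [ 0.55  -0.197  0.036]
cover 0.6 [437.4 203.7] 348 [439.3 202.7] [18.4 21.9] 45.0 [ 0.57  -0.409  0.036]
bar_1 0.78 [200.5 187.7] 258 [201.4 188.3] [31.1  8.5] 2.6 [0.639 0.331 0.01 ]
bar_1 0.67 [199.8 227.4] 305 [199.1 225.9] [ 9.8 32.1] 85.2 [0.512 0.328 0.01 ]
low_tin 0.72 [436.1 239.3] 402 [439.  242.5] [21. 22.] 90.0 [ 0.461 -0.4    0.022]
tall_tin 0.75 [435.4 205. ] 333 [438.8 203.3] [17.  21.9] 45.0 [ 0.567 -0.404  0.03 ]
spool 0.85 [316.2 159.4] 311 [315.5 159. ] [18. 19.] 90.0 [ 0.726 -0.037  0.011]
carton 0.89 [242.2 163.7] 582 [243.3 161.8] [23.7 25.6] 70.3 [0.709 0.196 0.035]
S tray 0.97 [282.7 188.6] 2389 [0.557 0.109 0.005]
S cover 0.9 [336.1 241.2] 4700 [ 0.553 -0.205  0.036]
S bar_1 0.58 [273.4 148.7] 161 [0.642 0.316 0.01 ]
S bar_1 0.53 [242.4 158. ] 135 [0.517 0.335 0.01 ]
S low_tin 0.63 [349.8 310.1] 668 [ 0.45  -0.4    0.022]
S spool 0.69 [347.2 190.5] 215 [ 0.733 -0.034  0.011]
S spool 0.16 [307.4 152.4] 401 [0.738 0.22  0.011]
S carton 0.71 [307.5 153.8] 435 [0.717 0.188 0.035]
```

```bash
sleep 0
```

```text
(no output)
```

View pics/b_top.png

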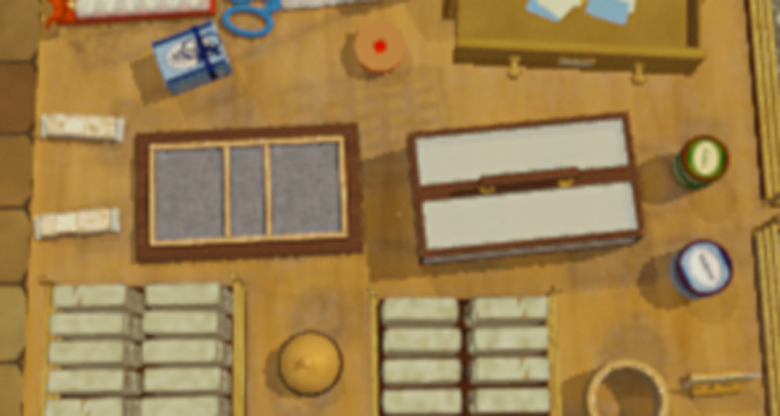

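View pics/b_scene.png

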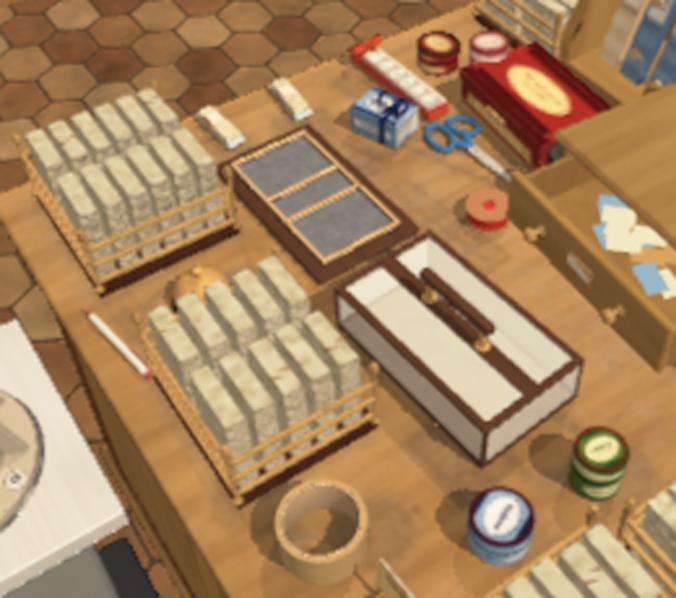

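The pictures agree with each other: bars upper left, tray, cover with its handle along y, green tall tin and blue low tin on the right. Next I refine the poses with a two-camera edge fit.

```bash
cat >> h.py <<'E'
from scipy.optimize import minimize
def gradimg(r):
    g=cv2.GaussianBlur(r["color"],(0,0),0.8).astype(np.float32)
    gx=cv2.Sobel(g,cv2.CV_32F,1,0);gy=cv2.Sobel(g,cv2.CV_32F,0,1)
    m=np.sqrt((gx**2+gy**2).sum(2));return cv2.GaussianBlur(np.minimum(m,250),(0,0),0.8)
def seg(a,b,n=40):
    t=np.linspace(0,1,n)[:,None];return a+(b-a)*t
def rect(lx,ly,z):
    p=[np.array([a*lx/2,b*ly/2,z]) for a,b in((1,1),(1,-1),(-1,-1),(-1,1))]
    return np.vstack([seg(p[i],p[(i+1)%4]) for i in range(4)])
def circ(d,z):
    a=np.linspace(0,2*np.pi,80);return np.c_[d/2*np.cos(a),d/2*np.sin(a),0*a+z]
def yb(y,lx,z):return seg(np.array([-lx/2,y,z]),np.array([lx/2,y,z]))
M={"tray":np.vstack([rect(.122,.234,.018),rect(.160,.272,.01),rect(.112,.224,.018)]+[yb(s*v,.112,.018) for s in(1,-1) for v in(.022,.027)]),
"cover":np.vstack([rect(.148,.260,.072)]*2+[rect(.136,.248,.072)]),
"bar":rect(.028,.100,.018),"low":np.vstack([circ(.067,.045)]),"tall":circ(.057,.06)}
def place(P,p):
    c,s=np.cos(p[2]),np.sin(p[2]);return P@np.array([[c,s,0],[-s,c,0],[0,0,1]])+np.array([p[0],p[1],p[3] if len(p)>3 else 0])
def fit(name,p0,views,sp=.012,sa=.1,z0=0):
    G=[(r,gradimg(r)) for r in views]
    def f(p):
        s=0
        for r,g in G:
            q=proj(r,place(M[name],[p[0],p[1],p[2],z0])).astype(np.float32)
            s-=cv2.remap(g,q[:,0].copy(),q[:,1].copy(),cv2.INTER_LINEAR).mean()
        return s
    rng=np.random.default_rng(0);c=[(f(q),tuple(q)) for q in [np.array(p0)+rng.uniform(-1,1,3)*[sp,sp,sa] for _ in range(600)]]
    best=None
    for _,q in sorted(c)[:4]:
        o=minimize(f,q,method="Nelder-Mead",options=dict(initial_simplex=np.array(q)+np.vstack([np.zeros(3),np.diag([.003,.003,.03])]),xatol=1e-4,fatol=1e-3))
        if best is None or o.fun<best.fun:best=o
    return best.x,-best.fun
def draw(im,r,name,p,z0=0):
    f=3
    for q in proj(r,place(M[name],[*p[:3],z0])):pass
    return proj(r,place(M[name],[*p[:3],z0]))
E
python3 - <<'E'
from h import *
T=cam("top");S=cam("scene")
init=[("tray",(.549,.118,.0)),("cover",(.55,-.197,.07)),("bar",(.635,.328,0)),("bar",(.512,.330,.07)),("low",(.455,-.403,0)),("tall",(.567,-.407,0))]
ov={"top":[],"scene":[]}
for n,p in init:
    for lab,v in(("both",[T,S]),("top",[T]),("scene",[S])):
        x,s=fit(n,p,v);print(n,lab,np.round(x,4),round(s,1))
        if lab=="both":
            ov["top"].append(proj(T,place(M[n],x)));ov["scene"].append(proj(S,place(M[n],x)))
for nm,r,(x0,y0,x1,y1) in(("top",T,(180,170,460,270)),("scene",S,(220,120,420,340))):
    f=2.8 if nm=="top" else 2.7
    im=zoom(r["color"],x0,y0,x1,y1,f)
    for q in ov[nm]:
        for a,b in q:
            cv2.circle(im,(int((a-x0+.5)*f),int((b-y0+.5)*f)),0,(255,0,255),-1)
    cv2.imwrite(f"pics/c_{nm}.png",im)
E
```

```text
tray both [0.5525 0.1259 0.0284] 363.2
tray top [0.5521 0.126  0.0283] 182.8
tray scene [0.5536 0.1199 0.0241] 184.8
cover both [ 0.5472 -0.2064  0.0855] 366.0
cover top [ 0.5466 -0.2004  0.0806] 164.3
cover scene [ 0.5462 -0.2067  0.0772] 203.1
bar both [ 0.6369  0.3256 -0.0911] 427.7
bar top [ 0.6361  0.3273 -0.0668] 218.4
bar scene [ 0.6376  0.3182 -0.1366] 233.0
bar both [0.5193 0.3285 0.0544] 429.8
bar top [0.5183 0.329  0.0739] 217.0
bar scene [ 0.5213  0.3214 -0.0134] 234.1
low both [ 0.4486 -0.4078  0.0024] 385.5
low top [ 0.4457 -0.403  -0.0577] 205.6
low scene [ 0.45   -0.4094  0.0853] 196.3
tall both [ 0.5755 -0.4146  0.0292] 385.9
tall top [ 0.5667 -0.4055 -0.0543] 186.7
tall scene [ 0.5754 -0.4151  0.0074] 203.6
```

View pics/c_top.png

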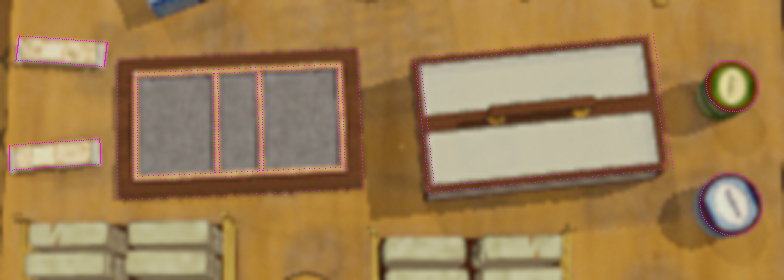

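View pics/c_scene.png

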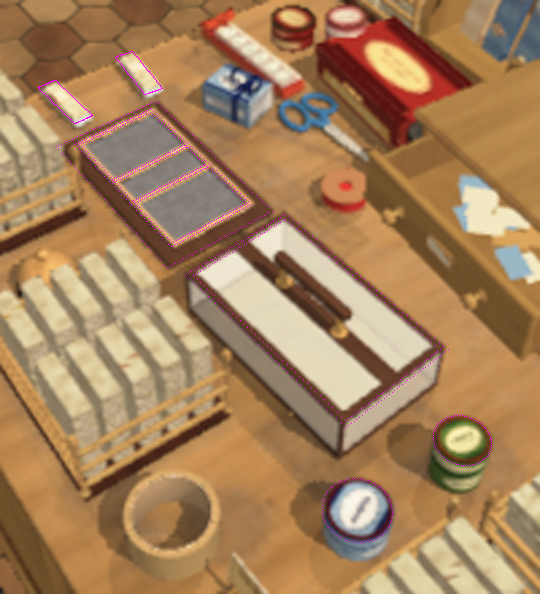

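```bash
cat >> h.py <<'E'
def go(x,y,z,phi=None):
    """shift needed in tool axes (rows of 20mm), turn in rows of 6deg"""
    from scipy.spatial.transform import Rotation as Ro
    s=env.get_state();w=s["orientation"];R=Ro.from_quat([w[1],w[2],w[3],w[0]]).as_matrix()
    d=R.T@(np.array([x,y,z])-s["tcp_pos"]);ph=np.degrees(np.arctan2(R[1,1],R[0,1]))
    print("t",round(s["clock"],2),"tcp",np.round(s["tcp_pos"],4),"phi",round(ph,2),"tilt",round(np.degrees(np.arccos(-R[2,2])),2),"gap",round(float(s["finger_gap"]),4),"F",np.round(s["wrist_force"],1),"q1,q6",np.round(s["joint_pos"][[0,5]],2))
    print("units",np.round(d/.02,2),"turn",None if phi is None else round((((ph-phi)+90)%180-90)/6,2))
E
python3 -m pendant '[[[0,0,0],1,-0.2],[[0,0,0],1,-0.2],[[0,0,0],1,-0.2],[[0,0,0],1,-0.2],[[0,0,0],1,-0.2],[[0,0,0],1,-0.2],[[0,0,0],1,-0.2],[[0,0,0],1,-0.2],[[0,0,0],1,-0.2],[[0,0,0],1,-0.2]]' 40
python3 -c "
from h import *
go(.519,.326,.15,3.5)"
```

```text
clock: 2.95
tcp_pos: [0.2562, 0.5148, 0.2313]
orientation: [-0.0, 0.686, 0.727, 0.0]
wrist_force: [-0.1, -0.1, 0.1]
finger_gap: 0.0513
t 2.95 tcp [0.2562 0.5148 0.2313] phi 3.34 tilt 0.0 gap 0.0513 F [-0.1 -0.1  0.1] q1,q6 [0.97 2.48]
units [-10.19  12.57   4.07] turn -0.03
```

```bash
python3 -m pendant '[[[-0.8,1,0.3],0,-0.2],[[-0.8,1,0.3],0,-0.2],[[-0.8,1,0.3],0,-0.2],[[-0.8,1,0.3],0,-0.2],[[-0.8,1,0.3],0,-0.2],[[-0.8,1,0.3],0,-0.2],[[-0.8,1,0.3],0,-0.2],[[-0.8,1,0.3],0,-0.2],[[-0.8,1,0.3],0,-0.2],[[-0.8,1,0.3],0,-0.2],[[-0.8,1,0.3],0,-0.2],[[-0.8,1,0.3],0,-0.2]]'
python3 - <<'E'
from h import *
go(.519,.326,.08,3.5)
s=env.get_state();p=s["tcp_pos"]
for n in("top","scene"):
    r=cam(n);q=proj(r,[p,p+[0,0,.07]]);c=q[0];x0,y0=int(c[0]-50),int(c[1]-45)
    x0=max(x0,0);y0=max(y0,0)
    im=zoom(r["color"],x0,y0,x0+100,y0+90,6)
    for a,col in zip(q,[(0,0,255),(0,255,0)]):
        cv2.drawMarker(im,(int((a[0]-x0+.5)*6),int((a[1]-y0+.5)*6)),col,cv2.MARKER_CROSS,14,1)
    cv2.imwrite(f"pics/d_{n}.png",im)
E
```

```text
clock: 4.45
tcp_pos: [0.5083, 0.3375, 0.1591]
orientation: [0.0, 0.685, 0.729, 0.0]
wrist_force: [-0.4, -0.5, 0.5]
finger_gap: 0.0512
t 4.45 tcp [0.5083 0.3375 0.1591] phi 3.54 tilt 0.01 gap 0.0512 F [-0.4 -0.5  0.5] q1,q6 [0.45 1.96]
units [-0.61  0.5   3.96] turn 0.01
```

View pics/d_top.png

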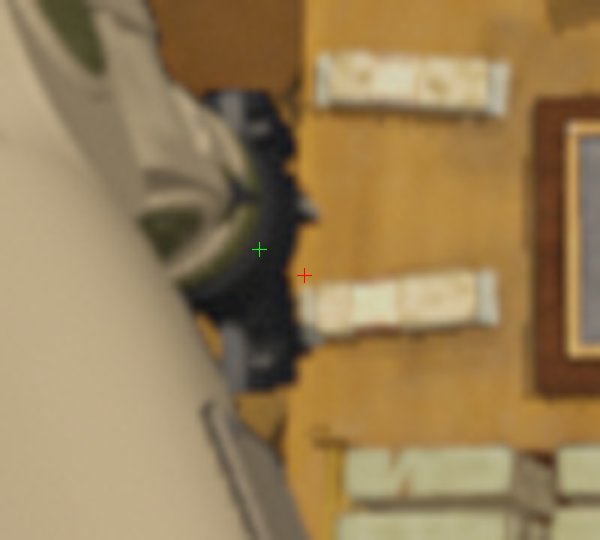

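View pics/d_scene.png

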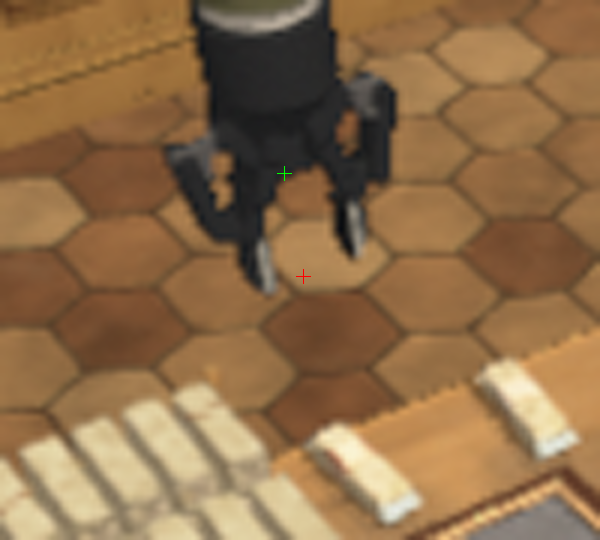

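The fingertips sit about 1.5 px from where the TCP projects, which is a 3–4 mm calibration offset. I'll check the gripper against the bar close up.

```bash
python3 -m pendant '[[[-0.3,0.25,1],0,-0.2],[[-0.3,0.25,1],0,-0.2],[[0,0,1],0,-0.2],[[0,0,1],0,-0.2],[[0,0,1],0,-0.2],[[0,0,0],0,-0.2],[[0,0,0],0,-0.2]]'
cat >> h.py <<'E'
def look(tag,f=6,w=50,h=45,pts=None):
    s=env.get_state();p=s["tcp_pos"]
    for n in("top","scene"):
        r=cam(n);P=np.array([p]) if pts is None else np.vstack([p,pts]);q=proj(r,P);c=q[0];x0,y0=max(int(c[0]-w),0),max(int(c[1]-h),0)
        im=zoom(r["color"],x0,y0,x0+2*w,y0+2*h,f)
        for a in q: cv2.drawMarker(im,(int((a[0]-x0+.5)*f),int((a[1]-y0+.5)*f)),(0,0,255),cv2.MARKER_CROSS,14,1)
        cv2.imwrite(f"pics/{tag}_{n}.png",im)
E
python3 - <<'E'
from h import *
go(.519,.326,.008,3.5)
look("e")
E
```

```text
clock: 5.42
tcp_pos: [0.5185, 0.3272, 0.0602]
orientation: [0.0, 0.685, 0.729, 0.0]
wrist_force: [0.9, -0.3, 0.8]
finger_gap: 0.0514
t 5.42 tcp [0.5185 0.3272 0.0602] phi 3.57 tilt 0.05 gap 0.0514 F [ 0.9 -0.3  0.8] q1,q6 [0.43 1.94]
units [-0.06  0.02  2.61] turn 0.01
```

View pics/e_top.png

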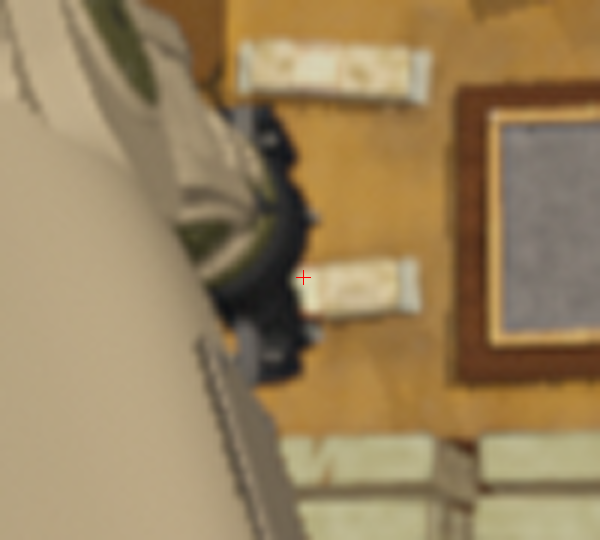

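View pics/e_scene.png

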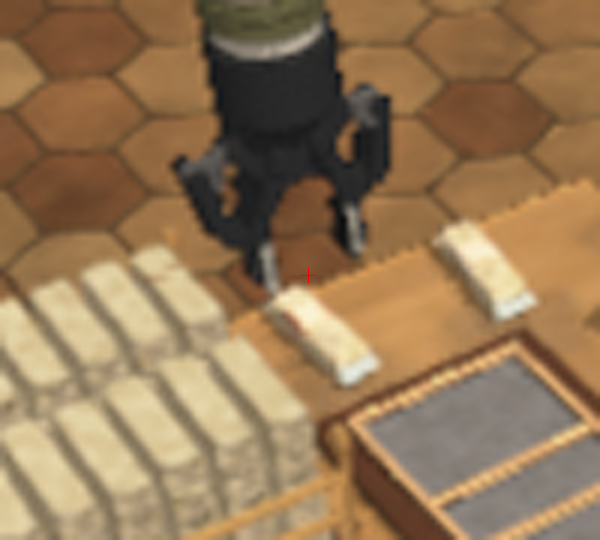

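```bash
python3 -m pendant '[[[0,0.1,0.9],0,-0.2],[[0,0,0.9],0,-0.2],[[0,0,0.8],0,-0.2],[[0,0,0],0,-0.2],[[0,0,0],0,0.6],[[0,0,0],0,0.6],[[0,0,0],0,0.6],[[0,0,0],0,0.6],[[0,0,0],0,0.6]]' 30
python3 - <<'E'
from h import *
look("f",5,60,55)
E
```

```text
clock: 6.65
tcp_pos: [0.5209, 0.327, 0.008]
orientation: [0.0, 0.685, 0.729, 0.001]
wrist_force: [-0.7, 1.0, 4.6]
finger_gap: 0.0248
```

View pics/f_scene.png

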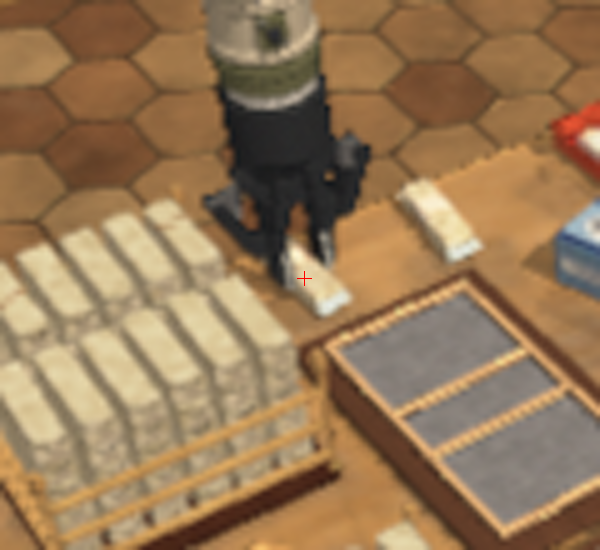

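View pics/f_top.png

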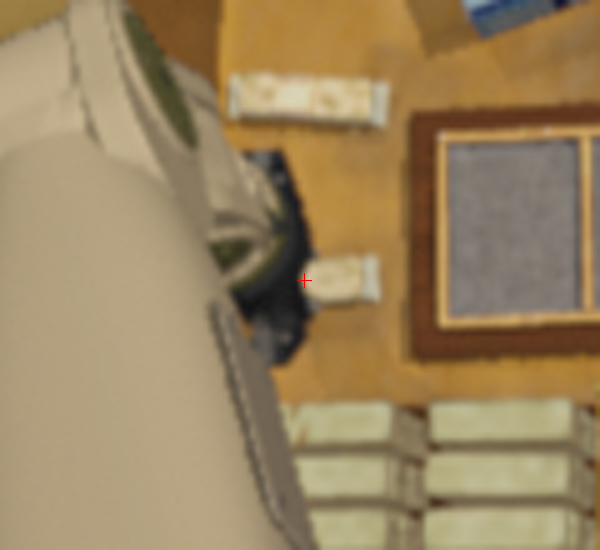

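Bar gripped at a 24.8 mm gap. Lifting, and turning toward the tray.

```bash
python3 -m pendant '[[[0,0,-1],0,0.6],[[0,0,-1],0,0.6],[[0,0,-1],0,0.6],[[0,0,-1],-1,0.6],[[0,0,0],-1,0.6],[[0,0,0],-1,0.6],[[0,0,0],-1,0.6],[[0,0,0],-1,0.6],[[0,0,0],-1,0.6],[[0,0,0],-1,0.6],[[0,0,0],-1,0.6],[[0,0,0],-1,0.6]]'
python3 -m pendant '[[[0,0,0],-1,0.6],[[0,0,0],-1,0.6],[[0,0,0],-1,0.6],[[0,0,0],-1,0.6],[[0,0,0],-1,0.6],[[0,0,0],-0.7,0.6]]'
python3 -c "
from h import *
go(.5525,.124,.07,91.6)"
```

```text
clock: 8.25
tcp_pos: [0.5197, 0.3265, 0.0865]
orientation: [-0.001, 0.278, 0.961, -0.0]
wrist_force: [0.2, 1.0, -1.9]
finger_gap: 0.0253
clock: 9.0
tcp_pos: [0.5197, 0.3265, 0.0865]
orientation: [-0.001, -0.017, 1.0, -0.0]
wrist_force: [0.8, 0.5, -1.5]
finger_gap: 0.0247
t 9.0 tcp [0.5197 0.3265 0.0865] phi 91.89 tilt 0.09 gap 0.0247 F [ 0.8  0.5 -1.5] q1,q6 [0.43 0.4 ]
units [ -1.3  -10.17   0.83] turn 0.05
```

```bash
python3 -m pendant '[[[-0.1,-1,0],0,0.6],[[-0.1,-1,0],0,0.6],[[-0.1,-1,0],0,0.6],[[-0.1,-1,0],0,0.6],[[-0.1,-1,0],0,0.6],[[-0.1,-1,0.2],0,0.6],[[-0.1,-1,0.2],0,0.6],[[-0.2,-1,0.2],0,0.6],[[-0.2,-1,0.2],0,0.6],[[-0.2,-1.0,0.2],0,0.6],[[0,-0.2,0.3],0,0.6],[[0,0,0],0,0.6]]'
python3 - <<'E'
from h import *
go(.5525,.124,.02,91.6)
look("g",5,60,55)
E
```

```text
clock: 10.5
tcp_pos: [0.552, 0.1234, 0.0606]
orientation: [-0.001, -0.015, 1.0, 0.0]
wrist_force: [-0.4, 0.9, -1.1]
finger_gap: 0.025
t 10.5 tcp [0.552  0.1234 0.0606] phi 91.7 tilt 0.08 gap 0.025 F [-0.4  0.9 -1.1] q1,q6 [0.08 0.05]
units [-0.03  0.03  2.03] turn 0.02
```

View pics/g_scene.png

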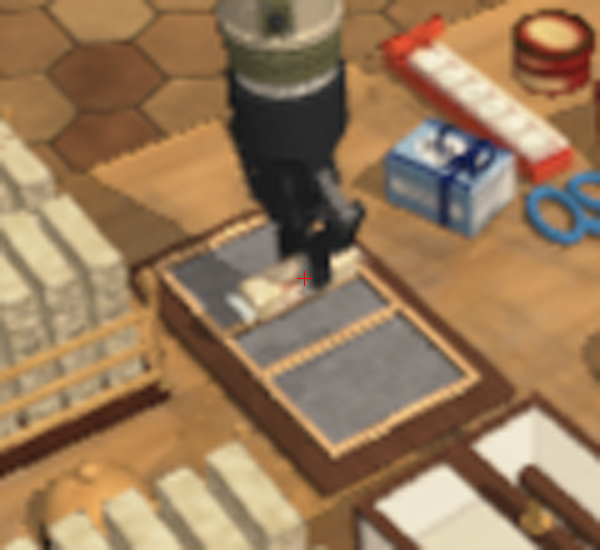

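View pics/g_top.png

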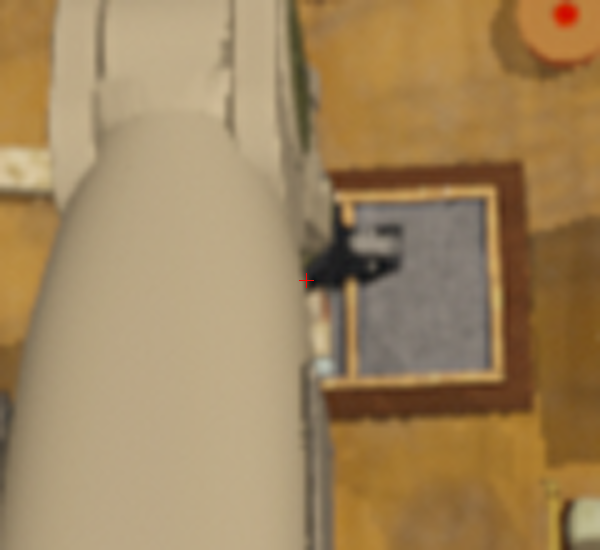

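```bash
cat >> h.py <<'E'
def fitshow(tag,items,views=("scene","top"),f=5,w=60,h=55):
    for n in views:
        r=cam(n);qs=[]
        for name,p,z0,sp,sa in items:
            x,s=fit(name,p,[r],sp,sa,z0);print(n,name,np.round(x,4),round(s));qs.append(proj(r,place(M[name],[*x,z0])))
        c=qs[0].mean(0);x0,y0=max(int(c[0]-w),0),max(int(c[1]-h),0)
        im=zoom(r["color"],x0,y0,x0+2*w,y0+2*h,f)
        for q in qs:
            for a,b in q:cv2.circle(im,(int((a-x0+.5)*f),int((b-y0+.5)*f)),0,(255,0,255),-1)
        cv2.imwrite(f"pics/{tag}_{n}.png",im)
E
python3 - <<'E'
from h import *
fitshow("h",[("bar",(.552,.12,-1.54),.0526,.015,.06)],("scene",))
E
```

```text
scene bar [ 0.5424  0.1137 -1.578 ] 220
```

View pics/h_scene.png

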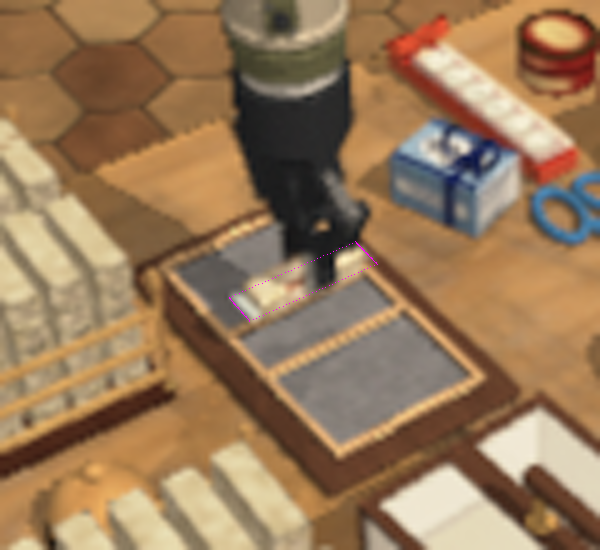

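Both views say the bar is about 11 mm too near and 6 mm too far right of the bay. Shifting, lowering part way and rechecking.

```bash
python3 -m pendant '[[[-0.5,0.3,0.5],0,0.6],[[0,0,0.6],0,0.6],[[0,0,0],0,0.6],[[0,0,0],0,0.6]]'
python3 - <<'E'
from h import *
go(.5525,.124,.02,91.6)
look("i",7,40,38)
s=env.get_state()["tcp_pos"]
fitshow("i2",[("bar",(.555,.122,-1.54),s[2]-.008,.015,.06)],("scene",))
fitshow("i3",[("tray",(.5525,.122,.028),0,.01,.03)],("scene",))
E
```

```text
clock: 11.15
tcp_pos: [0.5619, 0.13, 0.0389]
orientation: [-0.0, -0.015, 1.0, -0.0]
wrist_force: [-0.1, 1.1, -0.2]
finger_gap: 0.0249
t 11.15 tcp [0.5619 0.13   0.0389] phi 91.75 tilt 0.05 gap 0.0249 F [-0.1  1.1 -0.2] q1,q6 [0.09 0.06]
units [ 0.48 -0.29  0.95] turn 0.03
scene bar [ 0.5521  0.1189 -1.5633] 222
scene tray [0.5531 0.1195 0.0307] 179
```

View pics/i_scene.png

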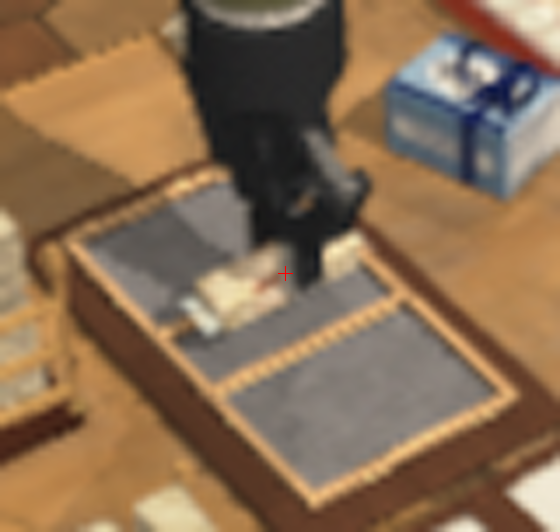

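View pics/i_top.png

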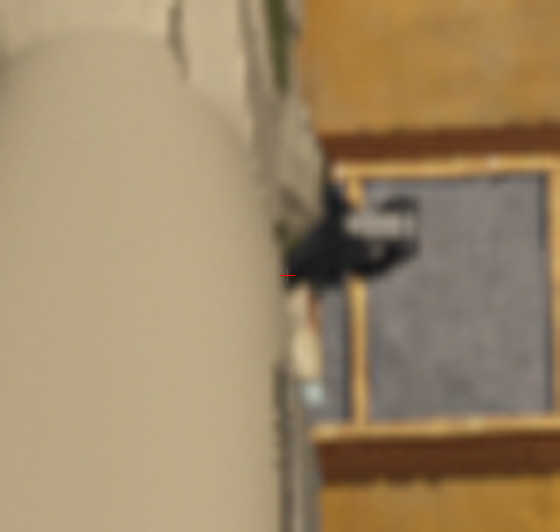

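View pics/i2_scene.png

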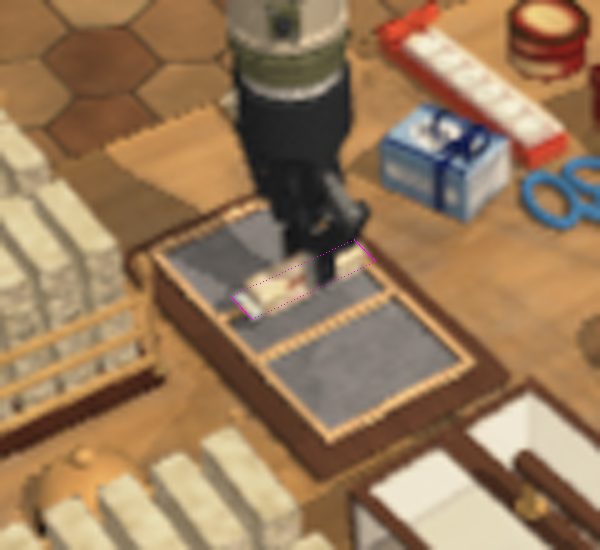

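```bash
python3 -m pendant '[[[-0.08,0,0.4],0,0.6],[[0,0,0.3],0,0.6],[[0,0,0.25],0,0.6],[[0,0,0.05],0,0.6],[[0,0,0],0,0.6]]'
python3 -c "
from h import *
go(.5525,.124,.018,91.6)"
```

```text
clock: 11.98
tcp_pos: [0.5639, 0.13, 0.0192]
orientation: [-0.0, -0.015, 1.0, 0.0]
wrist_force: [-0.3, -0.2, -0.4]
finger_gap: 0.0249
t 11.97 tcp [0.5639 0.13   0.0192] phi 91.74 tilt 0.01 gap 0.0249 F [-0.3 -0.2 -0.4] q1,q6 [0.09 0.06]
units [ 0.58 -0.28  0.06] turn 0.02
```

```bash
python3 -m pendant '[[[0,0,0.05],0,0.6],[[0,0,0],0,0.1],[[0,0,0],0,0.1],[[0,0,0],0,0.1],[[0,0,-0.5],0,0.1],[[0,0,-1],0,-0.1],[[0,0,-1],0,-0.2],[[0,0,-1],-1,-0.2],[[0,0,-1],-1,-0.2],[[0,0,0],-1,-0.2],[[0,0,0],-1,-0.2]]'
python3 -m pendant '[[[0,0,0],-1,-0.2],[[0,0,0],-1,-0.2],[[0,0,0],-1,-0.2],[[0,0,0],-1,-0.2],[[0,0,0],-1,-0.2],[[0,0,0],-1,-0.2],[[0,0,0],-1,-0.2],[[0,0,0],-1,-0.2],[[0,0,0],-1,-0.2],[[0,0,0],-1,-0.2]]'
python3 -c "
from h import *
go(.638,.334,.07,175.3)"
```

```text
clock: 13.35
tcp_pos: [0.5644, 0.1301, 0.1096]
orientation: [0.001, -0.224, 0.974, -0.0]
wrist_force: [0.6, 0.1, -0.3]
finger_gap: 0.0513
clock: 14.6
tcp_pos: [0.5641, 0.13, 0.1091]
orientation: [0.0, -0.682, 0.732, -0.0]
wrist_force: [-0.1, -0.3, -1.4]
finger_gap: 0.0515
t 14.6 tcp [0.5641 0.13   0.1091] phi 175.94 tilt 0.05 gap 0.0515 F [-0.1 -0.3 -1.4] q1,q6 [ 0.09 -1.41]
units [-10.43  -2.96   1.96] turn 0.11
```

```bash
python3 -m pendant '[[[-1,-0.3,0],0,-0.2],[[-1,-0.3,0],0,-0.2],[[-1,-0.3,0],0,-0.2],[[-1,-0.3,0],0,-0.2],[[-1,-0.3,0],0,-0.2],[[-1,-0.3,0],0,-0.2],[[-1,-0.3,0],0,-0.2],[[-1,-0.3,0.5],0,-0.2],[[-1,-0.3,0.5],0,-0.2],[[-1,-0.3,0.5],0.1,-0.2],[[-0.4,0,0.5],0,-0.2],[[0,0,0],0,-0.2]]'
python3 - <<'E'
from h import *
go(.638,.334,.008,175.3)
look("j",5,60,55)
T=cam("top")
E
```

```text
clock: 16.1
tcp_pos: [0.638, 0.3332, 0.0662]
orientation: [-0.002, -0.677, 0.736, 0.001]
wrist_force: [0.1, -0.7, -0.2]
finger_gap: 0.0513
t 16.1 tcp [0.638  0.3332 0.0662] phi 175.2 tilt 0.19 gap 0.0513 F [ 0.1 -0.7 -0.2] q1,q6 [ 0.37 -1.12]
units [-0.04 -0.    2.91] turn -0.02
```

View pics/j_scene.png

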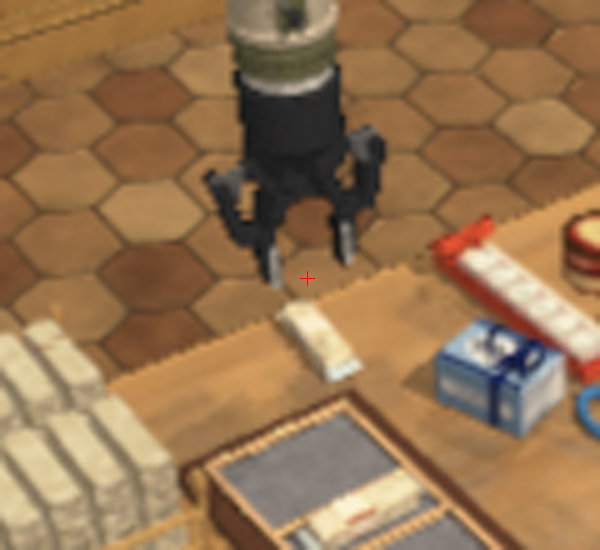

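View pics/j_top.png

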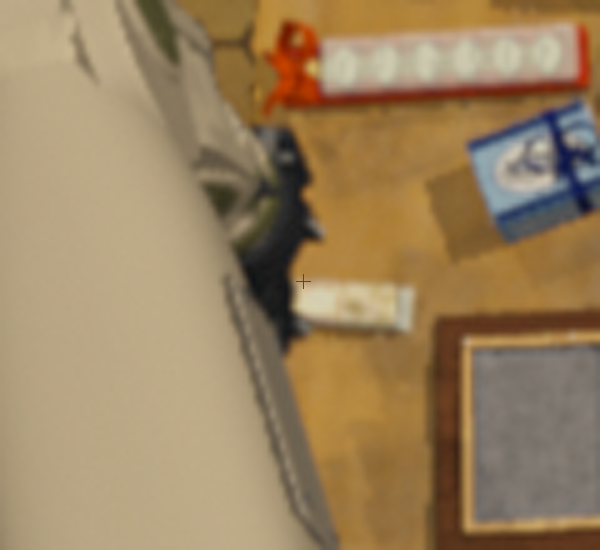

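The first bar lies in the middle bay, at scene (365,505). The gripper is centred over the second bar, so I descend.

```bash
python3 -m pendant '[[[0,0,1],0,-0.2],[[0,0,1],0,-0.2],[[0,0,0.6],0,-0.2],[[0,0,0.3],0,-0.2],[[0,0,0],0,0.6],[[0,0,0],0,0.6],[[0,0,0],0,0.6],[[0,0,0],0,0.6],[[0,0,0],0,0.6]]'
python3 -c "
from h import *
go(.638,.334,.008,175.3);look('k',5,60,55)"
```

```text
clock: 17.38
tcp_pos: [0.6398, 0.3332, 0.0111]
orientation: [0.001, -0.677, 0.736, -0.0]
wrist_force: [-0.2, -0.6, 3.6]
finger_gap: 0.0248
t 17.38 tcp [0.6398 0.3332 0.0111] phi 175.15 tilt 0.08 gap 0.0248 F [-0.2 -0.6  3.6] q1,q6 [ 0.37 -1.12]
units [-0.03  0.09  0.15] turn -0.03
```

View pics/k_scene.png

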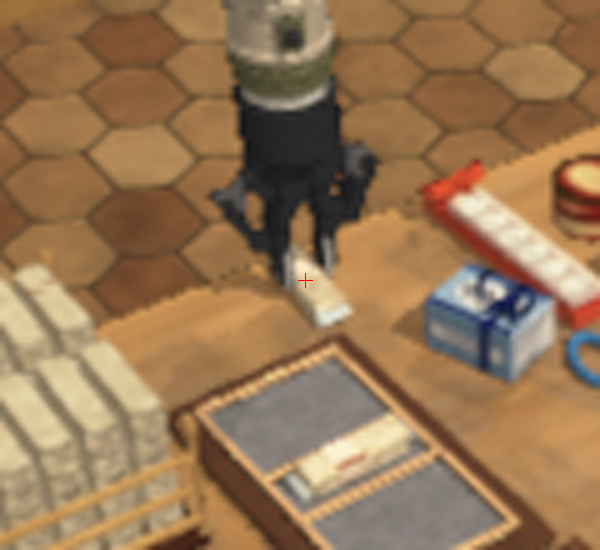

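```bash
python3 -m pendant '[[[0,0,-1],0,0.6],[[0,0,-1],0,0.6],[[0,0,-1],0,0.6],[[0,0,-1],0,0.6],[[0,0,-0.5],1,0.6],[[0,0,0],1,0.6],[[0,0,0],1,0.6],[[0,0,0],1,0.6],[[0,0,0],1,0.6],[[0,0,0],1,0.6],[[0,0,0],1,0.6],[[0,0,0],1,0.6]]'
python3 -m pendant '[[[0,0,0],1,0.6],[[0,0,0],1,0.6],[[0,0,0],1,0.6],[[0,0,0],1,0.6],[[0,0,0],1,0.6],[[0,0,0],0.9,0.6],[[0,0,0],0,0.6]]'
python3 - <<'E'
from h import *
go(.564,.130,.09,91.7)
fitshow("l",[("bar",(.5531,.1195,-1.54),.01,.01,.06),("tray",(.5525,.122,.028),0,.01,.03)],("scene",))
z=env.get_state()["tcp_pos"][2]-.011
fitshow("l2",[("bar",(.635,.325,-1.54),z,.015,.06)],("scene",))
E
```

```text
clock: 18.98
tcp_pos: [0.6388, 0.3328, 0.0994]
orientation: [-0.001, -0.317, 0.948, 0.0]
wrist_force: [-0.1, 0.5, -1.3]
finger_gap: 0.0252
clock: 19.85
tcp_pos: [0.6389, 0.3328, 0.0996]
orientation: [-0.001, -0.016, 1.0, -0.0]
wrist_force: [0.7, -0.2, -0.1]
finger_gap: 0.0247
t 19.85 tcp [0.6389 0.3328 0.0996] phi 91.8 tilt 0.07 gap 0.0247 F [ 0.7 -0.2 -0.1] q1,q6 [0.37 0.34]
units [  4.06 -10.02   0.49] turn 0.02
scene bar [ 0.5551  0.1264 -1.446 ] 216
scene tray [0.554  0.1214 0.0246] 187
scene bar [ 0.6323  0.3267 -1.3292] 222
```

View pics/l_scene.png

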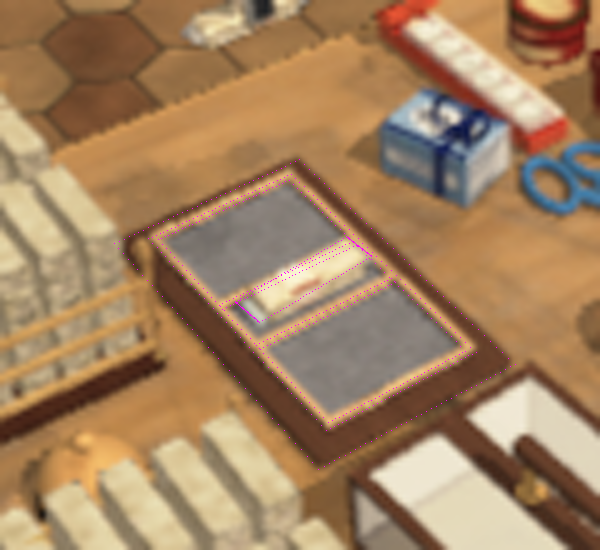

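View pics/l2_scene.png

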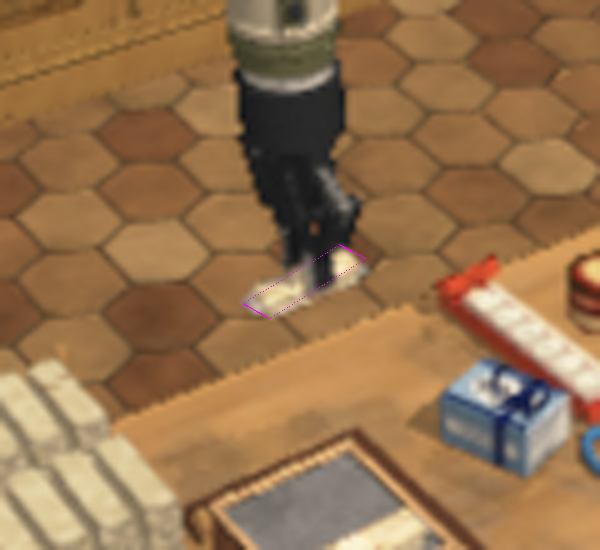

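```bash
python3 -m pendant '[[[0.4,-1,0],0,0.6],[[0.4,-1,0],0,0.6],[[0.4,-1,0],0,0.6],[[0.4,-1,0],0,0.6],[[0.4,-1,0],0,0.6],[[0.4,-1,0],0,0.6],[[0.4,-1,0.2],0,0.6],[[0.4,-1,0.2],0,0.6],[[0.4,-1,0.3],0,0.6],[[0.4,-1,0.4],0,0.6],[[0.3,0,0.4],0,0.6],[[0,0,0],0,0.6]]'
python3 - <<'E'
from h import *
go(.558,.130,.041,91.7)
z=env.get_state()["tcp_pos"][2]-.011
look("m",6,50,45)
fitshow("m2",[("bar",(.555,.12,-1.54),z,.015,.06)],("scene",))
E
```

```text
clock: 21.45
tcp_pos: [0.5585, 0.1307, 0.0697]
orientation: [-0.001, -0.015, 1.0, 0.0]
wrist_force: [0.5, -0.5, -0.6]
finger_gap: 0.0247
t 21.45 tcp [0.5585 0.1307 0.0697] phi 91.77 tilt 0.09 gap 0.0247 F [ 0.5 -0.5 -0.6] q1,q6 [0.09 0.06]
units [ 0.02 -0.04  1.43] turn 0.01
scene bar [ 0.5523  0.1233 -1.5462] 221
```

View pics/m_top.png

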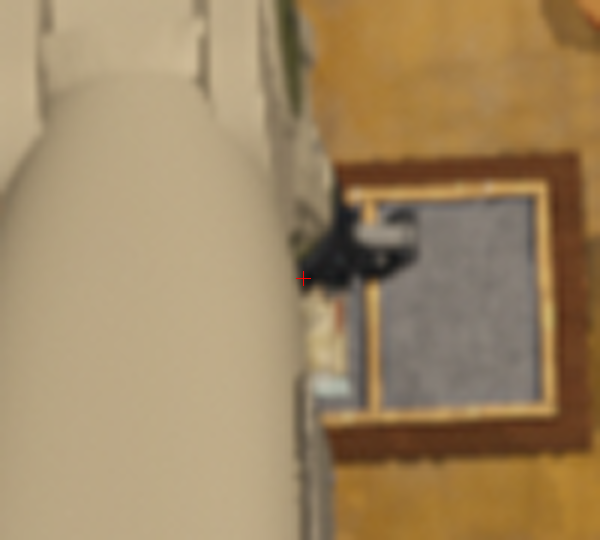

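View pics/m2_scene.png

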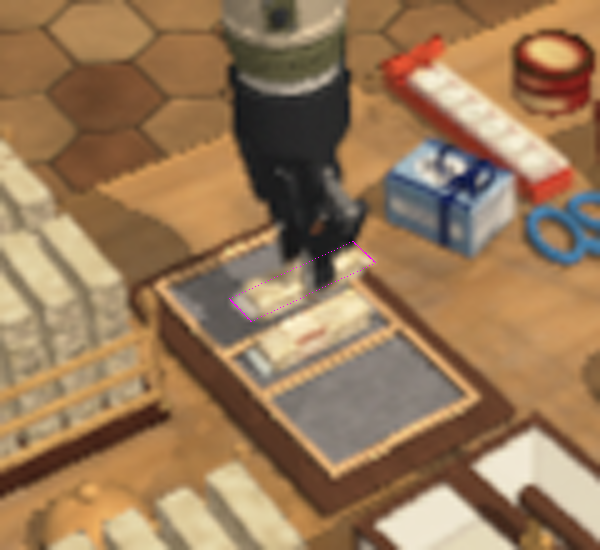

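```bash
python3 -m pendant '[[[0,0,0.6],0,0.6],[[0,0,0.5],0,0.6],[[0,0,0.3],0,0.6],[[0,0,0],0,0.6],[[0,0,0],0,0.6]]'
python3 -c "
from h import *
go(.558,.130,.041,91.7);look('n',7,42,38)"
```

```text
clock: 22.22
tcp_pos: [0.5596, 0.1304, 0.0424]
orientation: [0.0, -0.015, 1.0, 0.0]
wrist_force: [0.6, 0.4, -1.0]
finger_gap: 0.0252
t 22.23 tcp [0.5596 0.1304 0.0424] phi 91.74 tilt 0.01 gap 0.0252 F [ 0.6  0.4 -1. ] q1,q6 [0.09 0.06]
units [ 0.08 -0.02  0.07] turn 0.01
```

View pics/n_scene.png

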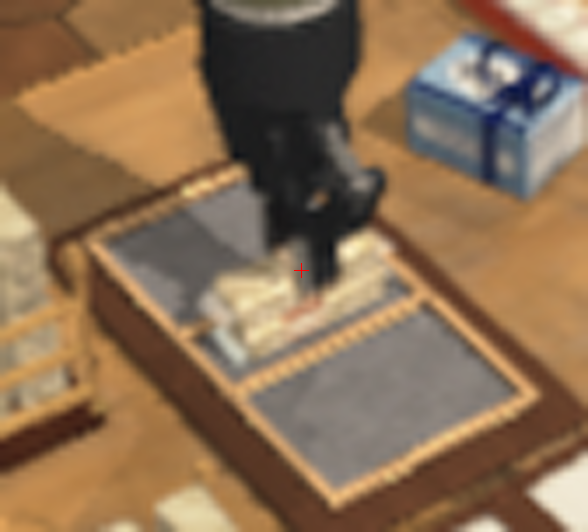

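```bash
python3 -m pendant '[[[0,0,0.08],0,0.6],[[0,0,0.05],0,0.6],[[0,0,0],0,0.6]]'
python3 -m pendant '[[[0,0,0],0,0.2],[[0,0,0],0,0.1],[[0,0,0],0,0.1],[[0,0,-0.4],0,0.1],[[0,0,-1],0,-0.2],[[0,0,-1],0,-0.5],[[0,0,-1],0,-1],[[0,-1,-0.5],0,-1],[[0,-1,0],0,-1],[[0,-1,0],0,-1],[[0,-1,0],0,-1],[[0,-1,0],0,-1]]'
python3 -m pendant '[[[0,-1,0],0,-1],[[0,-1,0],0,-1],[[0,-1,0],0,-1],[[0,-1,0],0,-1],[[0,-1,0],0,-1],[[0,-1,0],0,-1],[[0,-1,0],0,-1],[[0,-1,0],0,-1]]'
python3 - <<'E'
from h import *
go(.450,-.405,.03,91.7)
fitshow("o",[("tray",(.5525,.122,.028),0,.01,.03),("bar",(.5531,.1215,-1.54),.029,.015,.08)],("scene","top"),7,42,38)
E
```

```text
clock: 22.7
tcp_pos: [0.5596, 0.1304, 0.0401]
orientation: [0.0, -0.015, 1.0, 0.0]
wrist_force: [-0.5, 0.3, 3.2]
finger_gap: 0.025
clock: 24.2
tcp_pos: [0.5621, 0.0288, 0.1171]
orientation: [-0.001, -0.015, 1.0, 0.0]
wrist_force: [-0.5, -0.5, 0.6]
finger_gap: 0.0853
clock: 25.2
tcp_pos: [0.5674, -0.1308, 0.1177]
orientation: [0.0, -0.015, 1.0, 0.0]
wrist_force: [-0.3, -0.4, -1.1]
finger_gap: 0.0853
t 25.2 tcp [ 0.5674 -0.1308  0.1177] phi 91.74 tilt 0.01 gap 0.0853 F [-0.3 -0.4 -1.1] q1,q6 [-0.36 -0.39]
units [  6.28 -13.53   4.38] turn 0.01
scene tray [0.5536 0.1197 0.0242] 179
scene bar [ 0.5498  0.1282 -1.4359] 216
top tray [0.5527 0.1257 0.0335] 174
top bar [ 0.5536  0.1289 -1.5271] 226
```

View pics/o_scene.png

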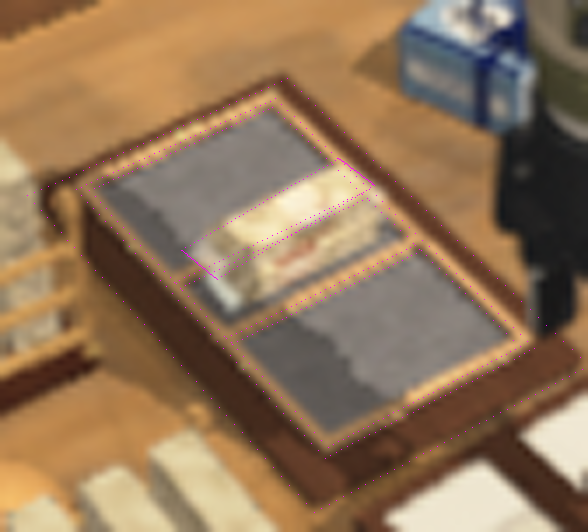

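View pics/o_top.png

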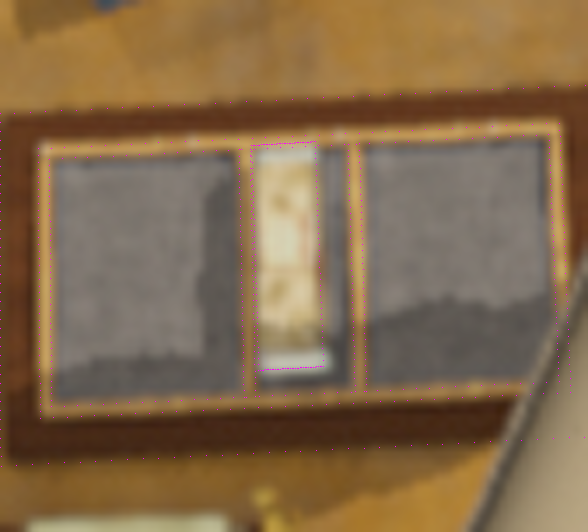

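The top view shows the bars stacked in the middle bay, the upper one 3 mm off centre. Next is the low tin.

```bash
python3 -m pendant '[[[0,0,-1],1,-1],[[0,0,-1],1,-1],[[0,0,0],1,-1],[[0,0,0],1,-1],[[0,0,0],1,-1],[[0,0,0],1,-1],[[0,0,0],1,-1],[[0,0,0],1,-1],[[0,0,0],1,-1],[[0,0,0],1,-1],[[0,0,0],1,-1],[[0,0,0],1,-1]]'
python3 -m pendant '[[[0,0,0],1,-1],[[0,0,0],1,-1],[[0,0,0],1,-1],[[0,0,0],0,-1]]'
python3 -c "
from h import *
go(.448,-.403,.09,1.7)"
```

```text
clock: 26.8
tcp_pos: [0.5672, -0.129, 0.1576]
orientation: [-0.0, 0.577, 0.817, 0.0]
wrist_force: [-0.3, -0.5, 1.1]
finger_gap: 0.0857
clock: 27.3
tcp_pos: [0.5673, -0.1291, 0.1577]
orientation: [-0.0, 0.696, 0.718, 0.0]
wrist_force: [0.5, 0.6, 0.4]
finger_gap: 0.0852
t 27.3 tcp [ 0.5673 -0.1291  0.1577] phi 1.83 tilt 0.02 gap 0.0852 F [0.5 0.6 0.4] q1,q6 [-0.36  1.18]
units [-13.5   -6.4    3.38] turn 0.02
```

```bash
python3 -m pendant '[[[-1,-0.5,0],0,-1],[[-1,-0.5,0],0,-1],[[-1,-0.5,0],0,-1],[[-1,-0.5,0],0,-1],[[-1,-0.5,0],0,-1],[[-1,-0.5,0],0,-1],[[-1,-0.5,0],0,-1],[[-1,-0.5,0],0,-1],[[-1,-0.5,0],0,-1],[[-1,-0.5,0],0,-1],[[-1,-0.5,0],0,-1],[[-1,-0.5,0],0,-1]]'
python3 -m pendant '[[[-1,-0.4,0.8],0,-1],[[-0.5,0,1],0,-1],[[0,0,1],0,-1],[[0,0,0.2],0,-1],[[0,0,0],0,-1]]'
python3 -c "
from h import *
go(.448,-.403,.01,1.7)
look('p',5,60,55,[[.448,-.403,.045]])"
```

```text
clock: 28.8
tcp_pos: [0.4541, -0.3741, 0.1577]
orientation: [0.0, 0.696, 0.718, 0.0]
wrist_force: [1.4, -0.8, -0.5]
finger_gap: 0.0855
clock: 29.42
tcp_pos: [0.4473, -0.4032, 0.0971]
orientation: [-0.001, 0.696, 0.718, 0.0]
wrist_force: [0.5, -0.7, 0.5]
finger_gap: 0.0854
t 29.43 tcp [ 0.4473 -0.4032  0.0971] phi 1.74 tilt 0.07 gap 0.0854 F [ 0.5 -0.7  0.5] q1,q6 [-0.87  0.67]
units [0.   0.04 4.35] turn 0.01
```

View pics/p_scene.png

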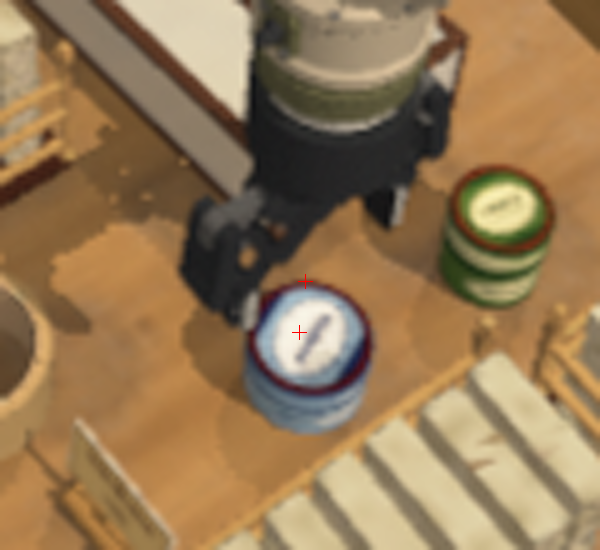

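View pics/p_top.png

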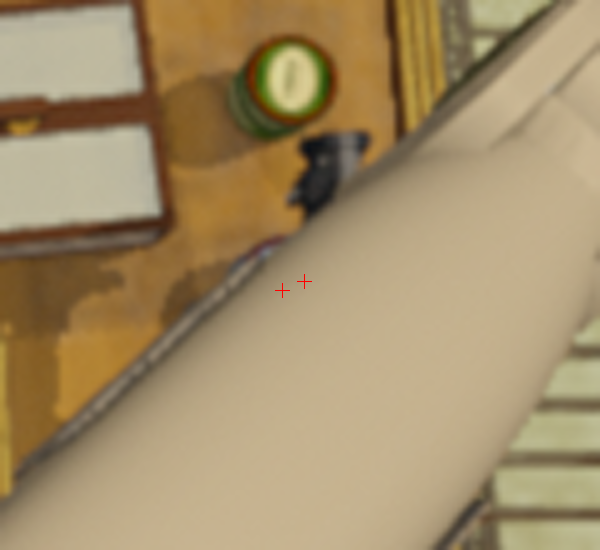

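```bash
python3 -m pendant '[[[0,0,1],0,-1],[[0,0,1],0,-1],[[0,0,0.8],0,-1],[[0,0,0.8],0,-1],[[0,0,0.75],0,-1],[[0,0,0],0,-1],[[0,0,0],0,0.6],[[0,0,0],0,0.6],[[0,0,0],0,0.6],[[0,0,0],0,0.6],[[0,0,0],0,0.6]]' 40
python3 -c "
from h import *
go(.448,-.403,.01,1.7)
look('q',5,60,55)"
```

```text
clock: 30.9
tcp_pos: [0.4481, -0.4038, 0.0115]
orientation: [0.001, 0.696, 0.718, -0.0]
wrist_force: [0.0, -0.4, 5.8]
finger_gap: 0.0664
t 30.9 tcp [ 0.4481 -0.4038  0.0115] phi 1.74 tilt 0.09 gap 0.0664 F [ 0.  -0.4  5.8] q1,q6 [-0.87  0.67]
units [ 0.04 -0.    0.07] turn 0.01
```

View pics/q_scene.png

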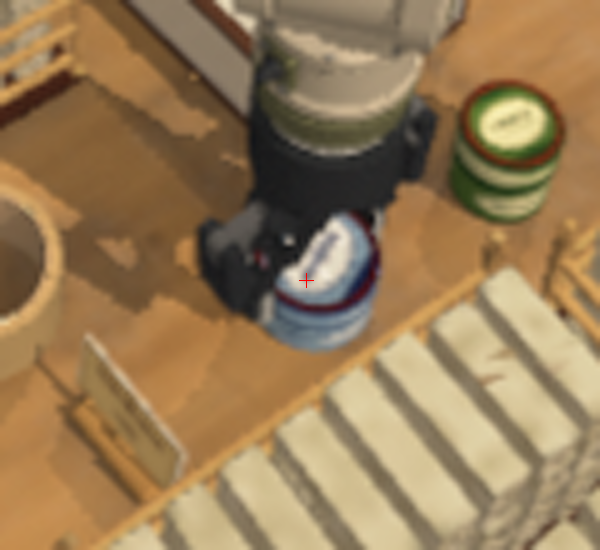

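Low tin gripped at a 66.4 mm gap. Lifting clear of the cover.

```bash
python3 -m pendant '[[[0,0,-1],0,0.6],[[0,0,-1],0,0.6],[[0,0,-1],0,0.6],[[0,0,-1],0,0.6],[[0,0,-1],0,0.6],[[0,0,-1],0,0.6],[[0,0,-1],0,0.6],[[0,0,-0.5],0,0.6]]'
python3 -c "
from h import *
go(.5534,.1965,.09,1.7)"
```

```text
clock: 32.0
tcp_pos: [0.4476, -0.4033, 0.1613]
orientation: [0.0, 0.696, 0.718, 0.0]
wrist_force: [-0.1, 0.2, -1.3]
finger_gap: 0.0661
t 32.0 tcp [ 0.4476 -0.4033  0.1613] phi 1.74 tilt 0.02 gap 0.0661 F [-0.1  0.2 -1.3] q1,q6 [-0.87  0.67]
units [29.82  6.19  3.56] turn 0.01
```

```bash
python3 -m pendant '[[[1,0.2,0],0,0.6],[[1,0.2,0],0,0.6],[[1,0.2,0],0,0.6],[[1,0.2,0],0,0.6],[[1,0.2,0],0,0.6],[[1,0.2,0],0,0.6],[[1,0.2,0],0,0.6],[[1,0.2,0],0,0.6],[[1,0.2,0],0,0.6],[[1,0.2,0],0,0.6],[[1,0.2,0],0,0.6],[[1,0.2,0],0,0.6]]'
python3 -m pendant '[[[1,0.2,0],0,0.6],[[1,0.2,0],0,0.6],[[1,0.2,0],0,0.6],[[1,0.2,0],0,0.6],[[1,0.2,0],0,0.6],[[1,0.2,0],0,0.6],[[1,0.2,0],0,0.6],[[1,0.2,0],0,0.6],[[1,0.2,0],0,0.6],[[1,0.2,0],0,0.6],[[1,0.2,0],0,0.6],[[1,0.2,0],0,0.6]]'
python3 -m pendant '[[[1,0.3,0],0,0.6],[[1,0.2,0],0,0.6],[[1,0.2,0],0,0.6],[[1,0.2,0.5],0,0.6],[[1,0.3,1],0,0.6],[[0.7,0.2,1],0,0.6],[[0,0,1],0,0.6],[[0,0,0],0,0.6]]'
python3 -c "
from h import *
go(.5534,.1965,.0215,1.7)
look('r',5,60,55)"
```

```text
clock: 33.5
tcp_pos: [0.4885, -0.1605, 0.1607]
orientation: [0.0, 0.696, 0.718, 0.0]
wrist_force: [0.2, 0.6, -0.1]
finger_gap: 0.0663
clock: 35.0
tcp_pos: [0.5288, 0.0809, 0.1607]
orientation: [-0.0, 0.696, 0.718, 0.0]
wrist_force: [-0.8, 0.1, -0.7]
finger_gap: 0.0664
clock: 36.0
tcp_pos: [0.5513, 0.1946, 0.0875]
orientation: [-0.002, 0.696, 0.718, -0.002]
wrist_force: [0.6, -0.6, -0.3]
finger_gap: 0.0663
t 36.0 tcp [0.5513 0.1946 0.0875] phi 1.77 tilt 0.32 gap 0.0663 F [ 0.6 -0.6 -0.3] q1,q6 [0.2  1.74]
units [0.09 0.12 3.3 ] turn 0.01
```

View pics/r_scene.png

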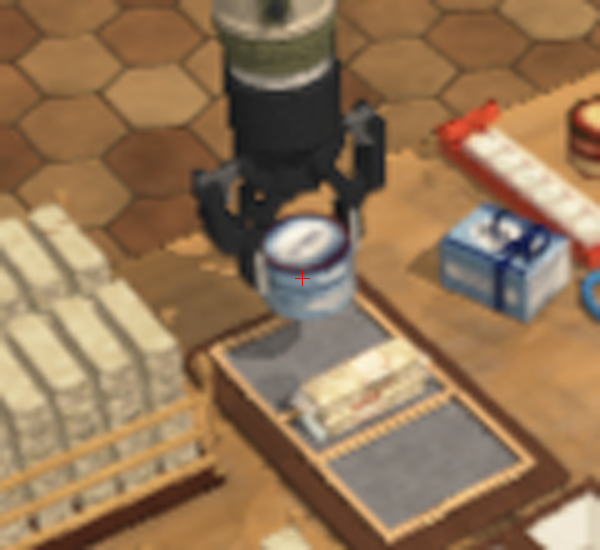

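View pics/r_top.png

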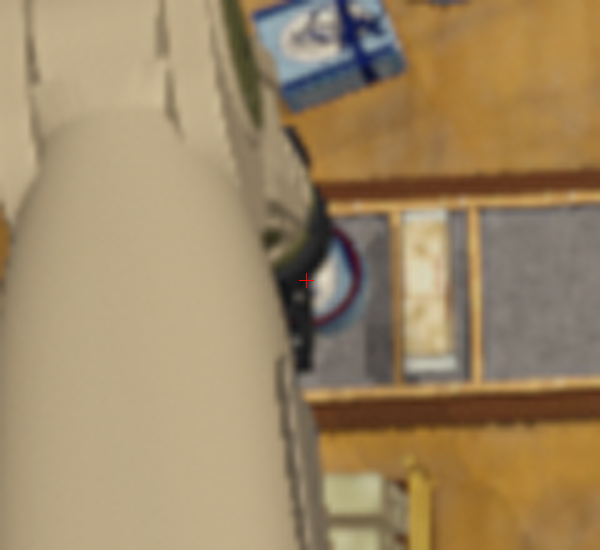

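```bash
python3 -m pendant '[[[0.2,0.1,1],0,0.6],[[0,0,1],0,0.6],[[0,0,0.4],0,0.6],[[0,0,0],0,0.6],[[0,0,0],0,0.6]]'
python3 - <<'E'
from h import *
go(.5534,.1985,.0215,1.7)
look('s',7,42,38)
z=env.get_state()["tcp_pos"][2]-.0115
fitshow("s2",[("low",(.553,.192,0),z,.015,.06),("tray",(.5525,.122,.028),0,.01,.03)],("scene",))
E
```

```text
clock: 36.72
tcp_pos: [0.5562, 0.1984, 0.0437]
orientation: [0.0, 0.696, 0.718, 0.001]
wrist_force: [0.2, -0.1, -0.2]
finger_gap: 0.0664
t 36.73 tcp [0.5562 0.1984 0.0437] phi 1.73 tilt 0.1 gap 0.0664 F [ 0.2 -0.1 -0.2] q1,q6 [0.21 1.75]
units [ 0.01 -0.14  1.11] turn 0.01
scene low [0.5685 0.1927 0.0437] 213
scene tray [0.5537 0.1202 0.027 ] 185
```

View pics/s2_scene.png

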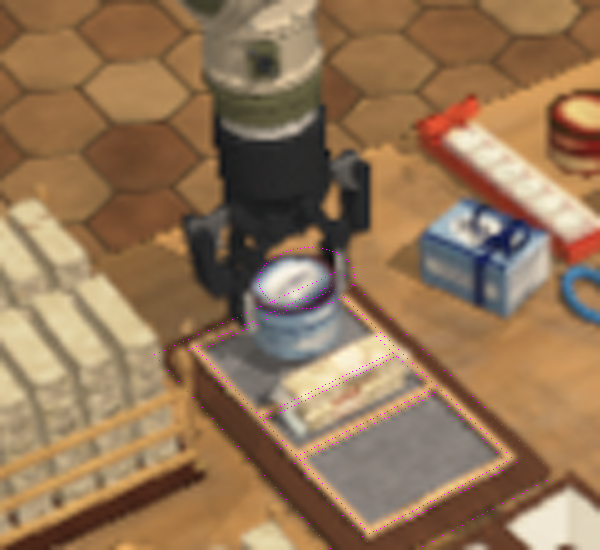

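View pics/s_top.png

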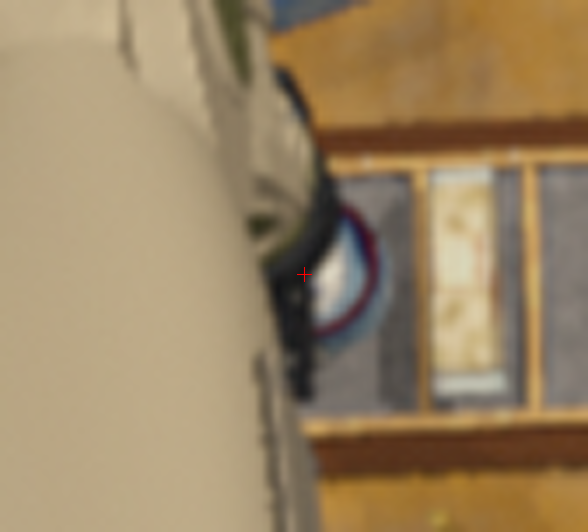

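```bash
python3 -m pendant '[[[0,-0.1,0.5],0,0.6],[[0,0,0.4],0,0.6],[[0,0,0.15],0,0.6],[[0,0,0],0,0.6]]'
python3 -c "
from h import *
go(.5534,.1985,.0215,1.7)"
```

```text
clock: 37.38
tcp_pos: [0.5529, 0.1982, 0.0215]
orientation: [-0.0, 0.696, 0.718, -0.0]
wrist_force: [-2.3, -0.3, 1.2]
finger_gap: 0.0664
t 37.38 tcp [0.5529 0.1982 0.0215] phi 1.74 tilt 0.05 gap 0.0664 F [-2.3 -0.3  1.2] q1,q6 [0.21 1.75]
units [0.01 0.03 0.  ] turn 0.01
```

```bash
python3 -m pendant '[[[0,0,0],0,-1],[[0,0,0],0,-1],[[0,0,0],0,-1],[[0,0,-0.5],0,-1],[[0,0,-1],0,-1],[[0,0,-1],0,-1],[[0,0,-1],0,-1],[[0,0,-1],0,-1],[[0,0,-1],0,-1],[[-1,0,-1],0,-1],[[-1,0,-0.5],0,-1],[[-1,0,0],0,-1]]'
python3 -c "
from h import *
go(.570,-.405,.115,1.7)"
```

```text
clock: 38.88
tcp_pos: [0.5557, 0.1372, 0.1627]
orientation: [0.001, 0.696, 0.718, 0.001]
wrist_force: [0.5, -0.7, -0.6]
finger_gap: 0.0854
t 38.88 tcp [0.5557 0.1372 0.1627] phi 1.74 tilt 0.11 gap 0.0854 F [ 0.5 -0.7 -0.6] q1,q6 [0.1  1.64]
units [-27.12  -0.11   2.38] turn 0.01
```

```bash
python3 -m pendant '[[[-1,0,0],0,-1],[[-1,0,0],0,-1],[[-1,0,0],0,-1],[[-1,0,0],0,-1],[[-1,0,0],0,-1],[[-1,0,0],0,-1],[[-1,0,0],0,-1],[[-1,0,0],0,-1],[[-1,0,0],0,-1],[[-1,0,0],0,-1],[[-1,0,0],0,-1],[[-1,0,0],0,-1]]'
python3 -m pendant '[[[-1,0,0],0,-1],[[-1,0,0],0,-1],[[-1,0,0],0,-1],[[-1,0,0],0,-1],[[-1,0,0],0,-1],[[-1,0,0],0,-1],[[-1,0,0],0,-1],[[-1,0,0],0,-1],[[-1,0,0],0,-1],[[-1,0,0],0,-1],[[-1,0,0],0,-1],[[-1,0,0],0,-1]]'
python3 -m pendant '[[[-1,0,0],0,-1],[[-1,-0.1,0.5],0,-1],[[-1,0,1],0,-1],[[0,0,0.9],0,-1],[[0,0,0],0,-1],[[0,0,0],0,-1]]'
python3 - <<'E'
from h import *
go(.570,-.405,.02,1.7)
look('t',5,60,55,[[.57,-.405,.06]])
fitshow("t2",[("tray",(.5525,.122,.028),0,.01,.03),("low",(.553,.192,0),.01,.015,.06)],("top",))
E
```

```text
clock: 40.38
tcp_pos: [0.5625, -0.1029, 0.1617]
orientation: [-0.0, 0.696, 0.718, 0.0]
wrist_force: [-0.2, -0.1, 1.3]
finger_gap: 0.0854
clock: 41.88
tcp_pos: [0.5698, -0.3428, 0.1616]
orientation: [-0.0, 0.696, 0.718, 0.0]
wrist_force: [0.0, 0.7, -0.1]
finger_gap: 0.0853
clock: 42.62
tcp_pos: [0.5695, -0.4015, 0.1133]
orientation: [-0.0, 0.696, 0.718, 0.0]
wrist_force: [-0.5, -0.4, -0.4]
finger_gap: 0.0855
t 42.62 tcp [ 0.5695 -0.4015  0.1133] phi 1.75 tilt 0.04 gap 0.0855 F [-0.5 -0.4 -0.4] q1,q6 [-0.73  0.81]
units [-0.18  0.02  4.67] turn 0.01
top tray [0.5524 0.1257 0.0324] 188
top low [ 0.5415  0.205  -0.0566] 178
```

View pics/t_scene.png

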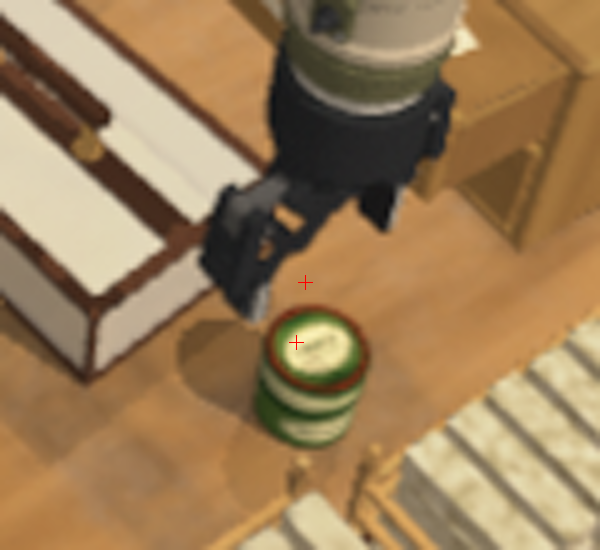

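View pics/t_top.png

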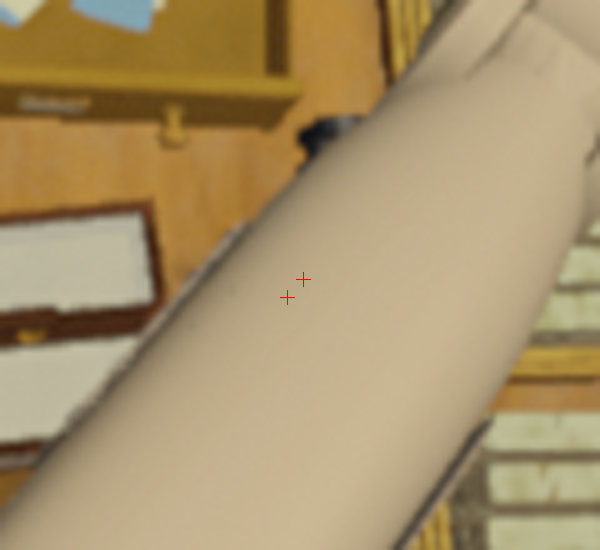

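View pics/t2_top.png

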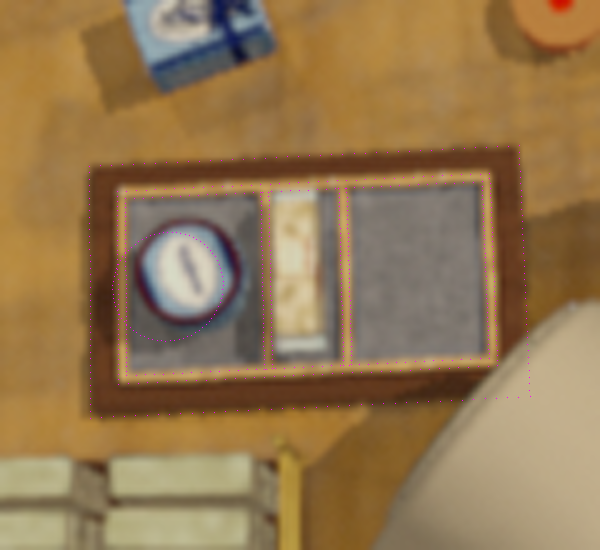

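The low tin stands inside the left bay, at zoomed top (190,270). The tall tin looks about 4 mm further right than I estimated, so I adjust and descend.

```bash
python3 -m pendant '[[[-0.28,0.12,0.8],0,-1],[[0,0,0.9],0,-1],[[0,0,1],0,-1],[[0,0,1],0,-1],[[0,0,0.9],0,-1],[[0,0,0],0,-1],[[0,0,0],0,0.6],[[0,0,0],0,0.6],[[0,0,0],0,0.6],[[0,0,0],0,0.6],[[0,0,0],0,0.6],[[0,0,0],0,0.6]]' 40
python3 -c "
from h import *
go(.570,-.405,.02,1.7)
look('u',5,60,55)"
```

```text
clock: 44.28
tcp_pos: [0.573, -0.4077, 0.023]
orientation: [0.001, 0.696, 0.718, 0.0]
wrist_force: [0.1, 0.0, 5.7]
finger_gap: 0.0563
t 44.27 tcp [ 0.573  -0.4077  0.023 ] phi 1.74 tilt 0.15 gap 0.0563 F [0.1 0.  5.7] q1,q6 [-0.73  0.81]
units [ 0.14 -0.14  0.15] turn 0.01
```

View pics/u_scene.png

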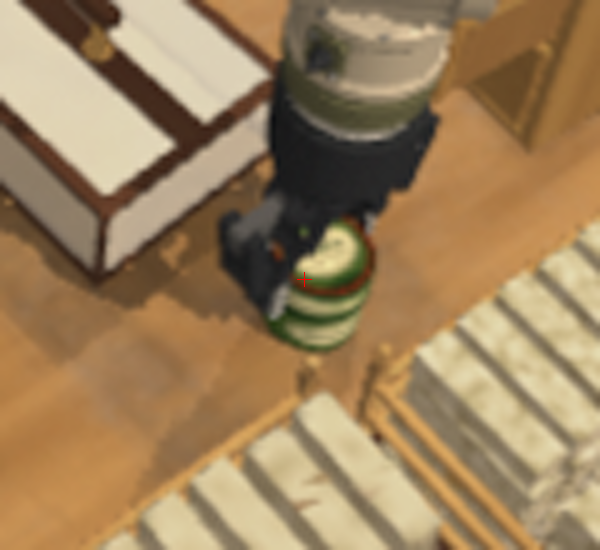

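```bash
python3 -m pendant '[[[0,0,-1],0,0.6],[[0,0,-1],0,0.6],[[0,0,-1],0,0.6],[[0,0,-1],0,0.6],[[0,0,-1],0,0.6],[[0,0,-1],0,0.6],[[0,0,-1],0,0.6],[[1,0,-0.7],0,0.6],[[1,0,0],0,0.6],[[1,0,0],0,0.6],[[1,0,0],0,0.6],[[1,0,0],0,0.6]]'
python3 -c "
from h import *
go(.5576,.0585,.12,1.7)"
```

```text
clock: 45.88
tcp_pos: [0.5689, -0.3053, 0.1753]
orientation: [-0.0, 0.696, 0.718, 0.0]
wrist_force: [-0.2, 0.9, -0.5]
finger_gap: 0.0563
t 45.88 tcp [ 0.5689 -0.3053  0.1753] phi 1.76 tilt 0.05 gap 0.0563 F [-0.2  0.9 -0.5] q1,q6 [-0.62  0.92]
units [18.19 -0.    2.78] turn 0.01
```

```bash
python3 -m pendant '[[[1,0,0],0,0.6],[[1,0,0],0,0.6],[[1,0,0],0,0.6],[[1,0,0],0,0.6],[[1,0,0],0,0.6],[[1,0,0],0,0.6],[[1,0,0],0,0.6],[[1,0,0],0,0.6],[[1,0,0],0,0.6],[[1,0,0],0,0.6],[[1,0,0],0,0.6],[[1,0,0],0,0.6]]'
python3 -m pendant '[[[1,0,0],0,0.6],[[1,0,0],0,0.6],[[1,0,0.4],0,0.6],[[1,0,1],0,0.6],[[1,0,1],0,0.6],[[1,0,1],0,0.6],[[0,0,1],0,0.6],[[0,0,0.6],0,0.6],[[0,0,0],0,0.6],[[0,0,0],0,0.6]]'
python3 - <<'E'
from h import *
go(.5576,.0585,.033,1.7)
look('v',6,50,45)
E
```

```text
clock: 47.38
tcp_pos: [0.5618, -0.0658, 0.1757]
orientation: [0.0, 0.696, 0.718, 0.0]
wrist_force: [-0.1, 0.8, -1.8]
finger_gap: 0.0563
clock: 48.62
tcp_pos: [0.5587, 0.0526, 0.0763]
orientation: [0.0, 0.696, 0.718, 0.0]
wrist_force: [0.1, -1.6, -0.7]
finger_gap: 0.0563
t 48.62 tcp [0.5587 0.0526 0.0763] phi 1.71 tilt 0.06 gap 0.0563 F [ 0.1 -1.6 -0.7] q1,q6 [-0.05  1.49]
units [ 0.3  -0.05  2.16] turn 0.0
```

View pics/v_scene.png

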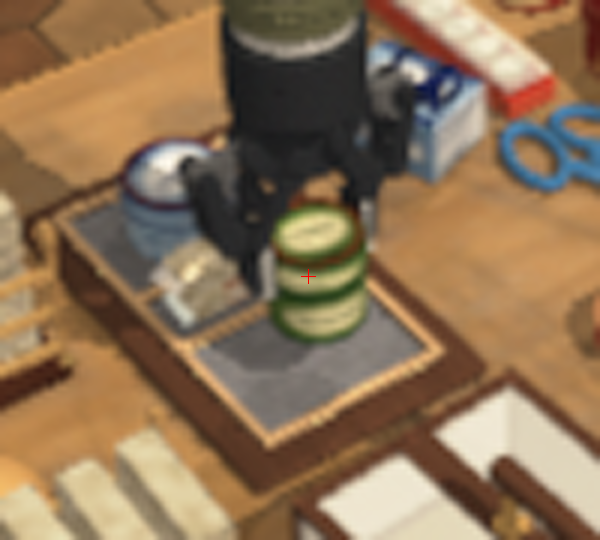

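View pics/v_top.png

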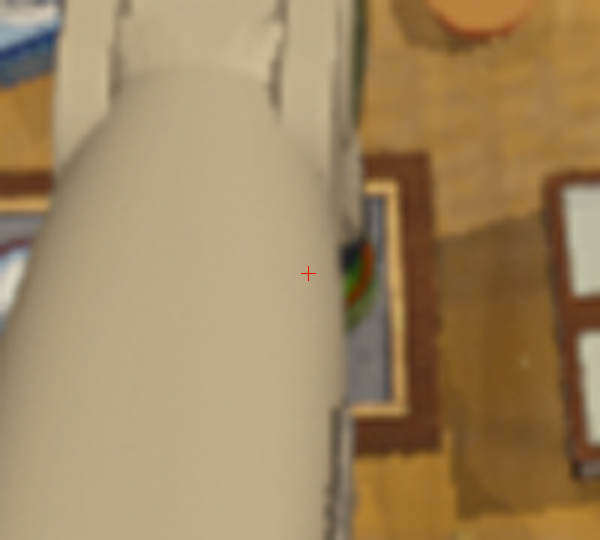

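```bash
python3 -m pendant '[[[0.4,0,1],0,0.6],[[0,0,0.7],0,0.6],[[0,0,0.3],0,0.6],[[0,0,0.1],0,0.6],[[0,0,0],0,0.6]]'
python3 -c "
from h import *
go(.5576,.0585,.033,1.7);look('w',6,50,45)"
```

```text
clock: 49.35
tcp_pos: [0.5582, 0.0606, 0.034]
orientation: [0.0, 0.696, 0.718, 0.0]
wrist_force: [-0.0, 0.3, -1.0]
finger_gap: 0.0562
t 49.35 tcp [0.5582 0.0606 0.034 ] phi 1.73 tilt 0.02 gap 0.0562 F [-0.   0.3 -1. ] q1,q6 [-0.03  1.51]
units [-0.1  -0.03  0.05] turn 0.0
```

View pics/w_scene.png

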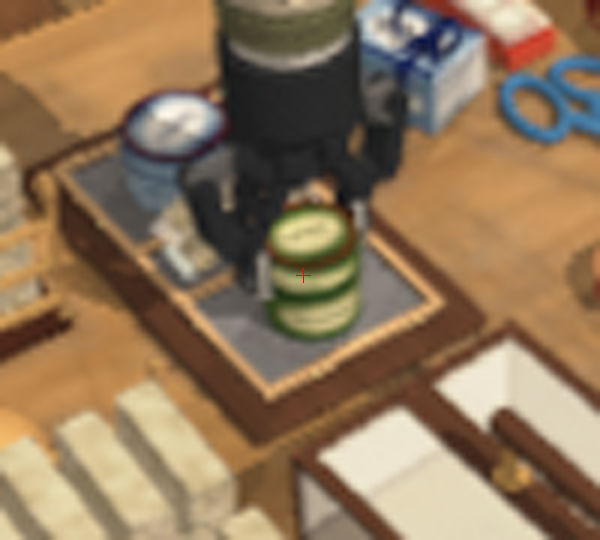

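View pics/w_top.png

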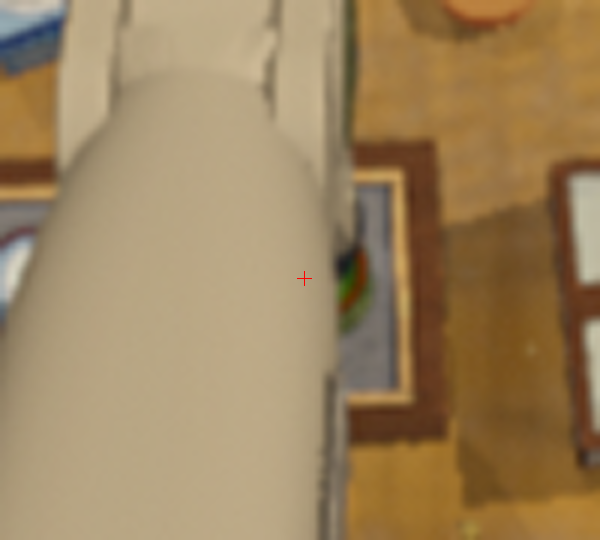

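```bash
python3 -m pendant '[[[0,0,0.06],0,0.6],[[0,0,0],0,-1],[[0,0,0],0,-1],[[0,0,0],0,-1],[[0,0,-0.5],0,-1],[[0,0,-1],0,-1],[[0,0,-1],0,-1],[[0,0,-1],0,-1],[[0,0,-1],0,-0.4],[[0,0,-1],0,-0.4],[[0,0,-1],0,-0.4],[[0,0,0],-0.5,-0.4]]'
python3 -c "
from h import *
go(.548,-.199,.16,4.6)"
```

```text
clock: 50.95
tcp_pos: [0.5593, 0.0607, 0.1653]
orientation: [0.002, 0.677, 0.736, 0.001]
wrist_force: [0.0, -0.1, -0.0]
finger_gap: 0.0594
t 50.95 tcp [0.5593 0.0607 0.1653] phi 4.82 tilt 0.25 gap 0.0594 F [ 0.  -0.1 -0. ] q1,q6 [-0.03  1.45]
units [-12.89  -1.66   0.26] turn 0.04
```

```bash
python3 -m pendant '[[[-1,-0.1,0],0,-0.4],[[-1,-0.1,0],0,-0.4],[[-1,-0.1,0],0,-0.4],[[-1,-0.1,0],0,-0.4],[[-1,-0.1,0],0,-0.4],[[-1,-0.1,0],0,-0.4],[[-1,-0.1,0],0,-0.4],[[-1,-0.2,0],0,-0.4],[[-1,-0.2,0],0,-0.4],[[-1,-0.2,0],0,-0.4],[[-1,-0.2,0],0,-0.4],[[-1,-0.2,0],0,-0.4]]'
python3 -m pendant '[[[-0.9,-0.1,0.2],0,-0.4],[[0,0,0],0,-0.4],[[0,0,0],0,-0.4]]'
python3 - <<'E'
from h import *
go(.548,-.199,.09,4.6)
look('x',6,50,45)
fitshow("x2",[("tray",(.5525,.122,.028),0,.01,.03)],("top","scene"))
E
```

```text
clock: 52.45
tcp_pos: [0.5437, -0.1826, 0.1625]
orientation: [-0.0, 0.677, 0.736, 0.0]
wrist_force: [1.2, 0.2, -0.8]
finger_gap: 0.06
clock: 52.82
tcp_pos: [0.5432, -0.199, 0.1582]
orientation: [-0.0, 0.677, 0.736, 0.0]
wrist_force: [0.7, 0.1, 0.2]
finger_gap: 0.0595
t 52.83 tcp [ 0.5432 -0.199   0.1582] phi 4.74 tilt 0.05 gap 0.0595 F [0.7 0.1 0.2] q1,q6 [-0.49  1.  ]
units [-0.02  0.24  3.41] turn 0.02
top tray [0.5523 0.1257 0.0328] 185
scene tray [0.5537 0.1191 0.0192] 187
```

View pics/x_scene.png

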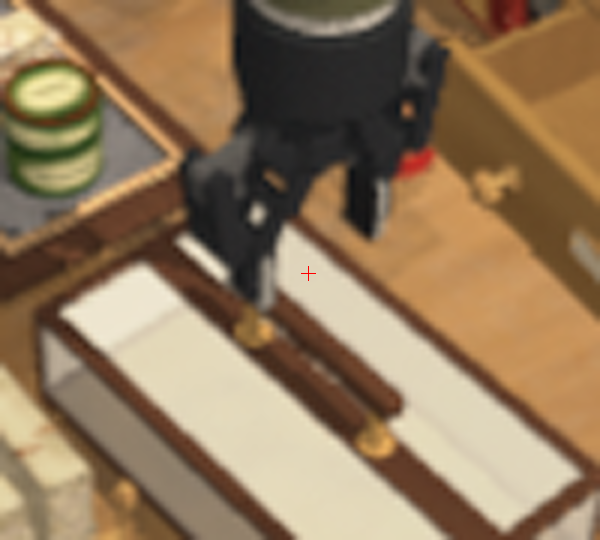

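View pics/x_top.png

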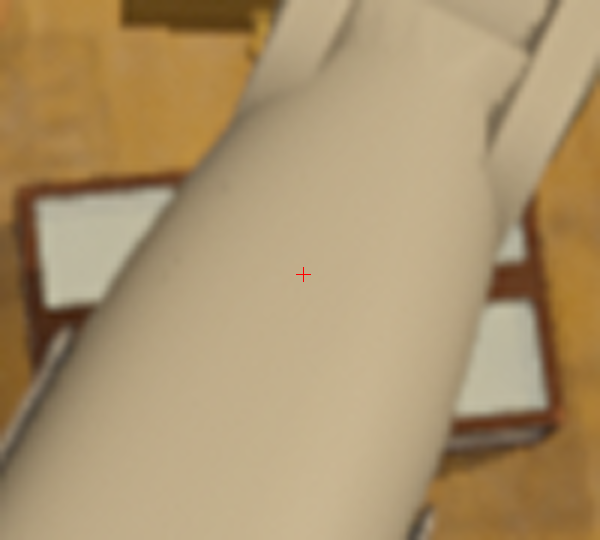

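View pics/x2_top.png

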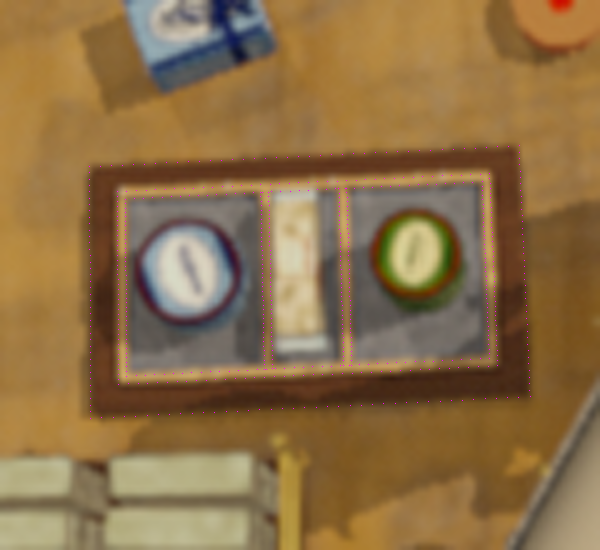

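View pics/x2_scene.png

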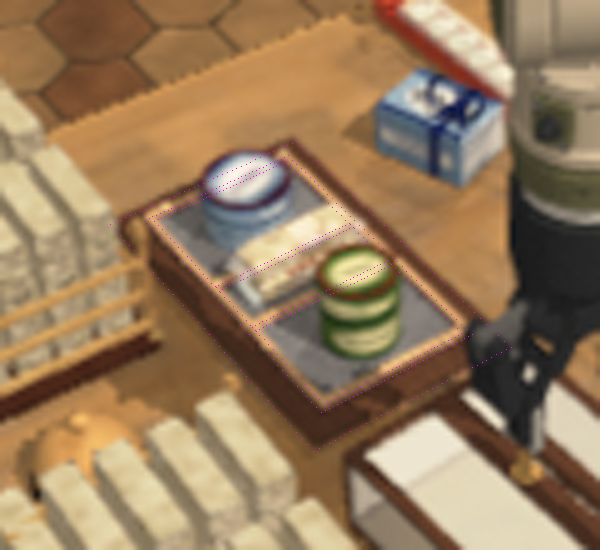

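The set is complete in the bays: blue tin left, bars in the middle, green tin right. Next I locate the handle from the first clean picture.

```bash
python3 - <<'E'
from h import *
S=cam("scene")
T=cam("top")
# handle top-surface ends from first pictures
for p in((323.5,213.8),(349.2,235.8),(336.3,224.8)):print("S",np.round(unproj(S,p,.112),4))
print("tcp proj",np.round(proj(S,env.get_state()["tcp_pos"]),1))
a=cv2.imread("pics/a_top.png");cv2.imwrite("pics/y_top.png",zoom(a,320,175,425,250,7))
a=cv2.imread("pics/a_scene.png")
im=zoom(a,285,195,390,290,7)
for dx,dy in((0,0),):
  for P in([.5495,-.199,.108],):
    q=proj(S,P)[0];cv2.drawMarker(im,(int((q[0]-285+.5)*7),int((q[1]-195+.5)*7)),(0,0,255),0,12,1)
cv2.imwrite("pics/y_scene.png",im)
E
```

```text
S [ 0.5456 -0.148   0.112 ]
S [ 0.5556 -0.2562  0.112 ]
S [ 0.5506 -0.2034  0.112 ]
tcp proj [[333.9 213.9]]
```

View pics/y_top.png

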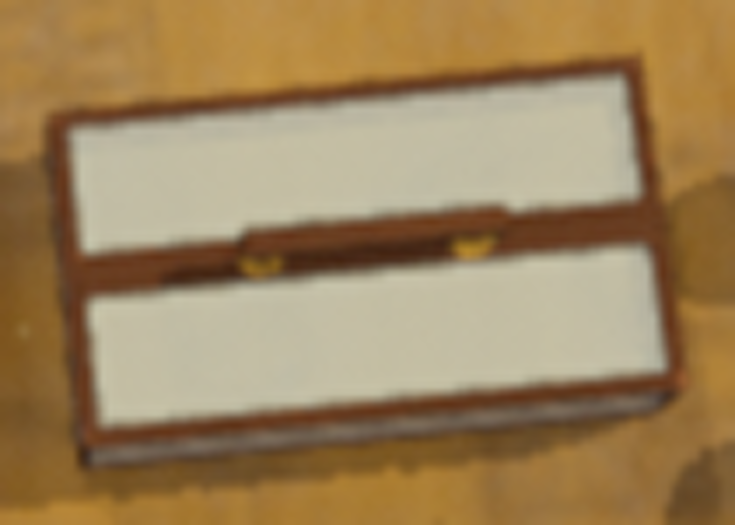

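View pics/y_scene.png

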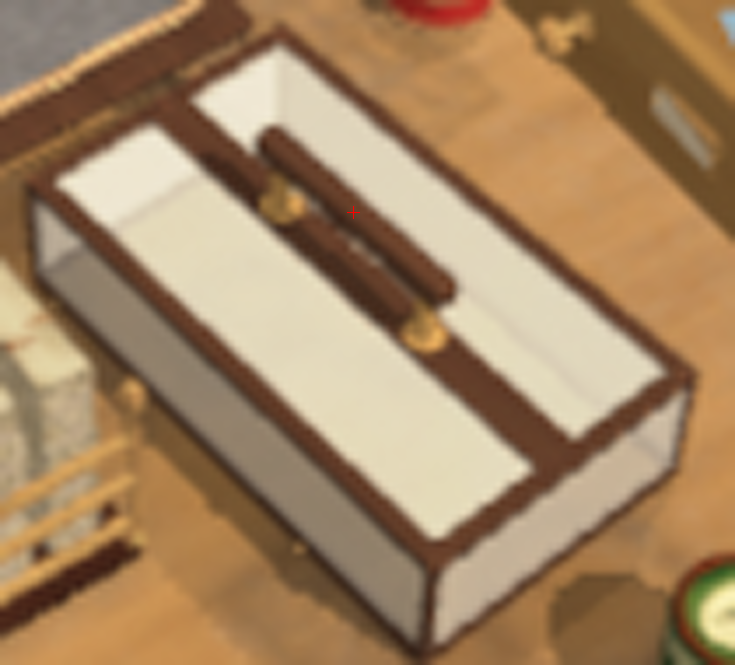

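```bash
python3 -c "
from h import *
T=cam('top');print(unproj(T,(373.2,206.2),.113))
go(.547,-.198,.089,4.6)"
python3 -m pendant '[[[0.05,0.2,1],0,-0.4],[[0,0,1],0,-0.4],[[0,0,0.8],0,-0.4],[[0,0,0.65],0,-0.4],[[0,0,0],0,-0.4]]'
python3 -c "
from h import *
go(.547,-.198,.089,4.6);look('z',6,50,45)"
```

```text
[ 0.54953554 -0.2017587   0.113     ]
t 53.17 tcp [ 0.5435 -0.1989  0.1586] phi 4.78 tilt 0.01 gap 0.0597 F [-0.5 -0.   0.7] q1,q6 [-0.49  1.  ]
units [0.03 0.18 3.48] turn 0.03
clock: 53.8
tcp_pos: [0.5466, -0.1976, 0.0884]
orientation: [-0.001, 0.677, 0.736, -0.0]
wrist_force: [-0.3, 0.1, -0.2]
finger_gap: 0.0598
t 53.8 tcp [ 0.5466 -0.1976  0.0884] phi 4.74 tilt 0.12 gap 0.0598 F [-0.3  0.1 -0.2] q1,q6 [-0.49  1.  ]
units [-0.02  0.02 -0.03] turn 0.02
```

View pics/z_scene.png

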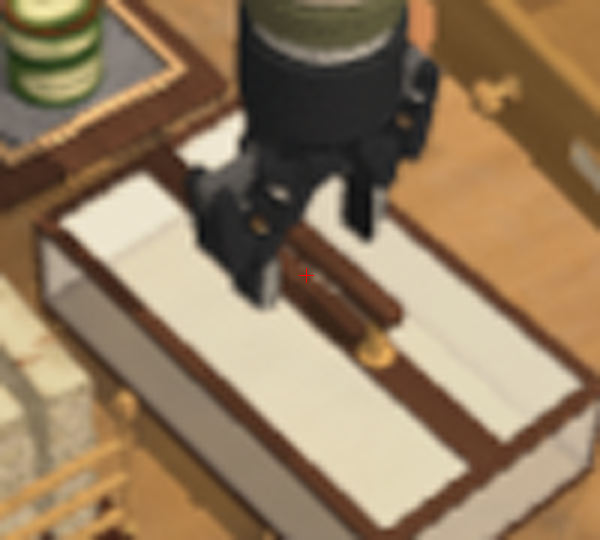

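The grasp point sits on the handle's middle. Closing.

```bash
python3 -m pendant '[[[0,0,0],0,0.2],[[0,0,0],0,0.5],[[0,0,0],0,0.9],[[0,0,0],0,0.9],[[0,0,0],0,0.9],[[0,0,0],0,0.9]]' 80
python3 -m pendant '[[[0,0,-0.3],0,0.9],[[0,0,-0.5],0,0.9],[[0,0,-0.7],0,0.9],[[0,0,0],0,0.9],[[0,0,0],0,0.9]]'
python3 -c "
from h import *
go(.547,-.198,.089,4.6);look('A',5,60,55)"
```

```text
clock: 54.65
tcp_pos: [0.5475, -0.1982, 0.0902]
orientation: [0.0, 0.677, 0.736, 0.0]
wrist_force: [-0.2, 0.6, 5.7]
finger_gap: 0.0127
clock: 55.28
tcp_pos: [0.5473, -0.198, 0.1196]
orientation: [0.0, 0.677, 0.736, 0.0]
wrist_force: [0.1, 0.1, -4.3]
finger_gap: 0.0123
t 55.27 tcp [ 0.5473 -0.198   0.1196] phi 4.74 tilt 0.02 gap 0.0123 F [ 0.1  0.1 -4.3] q1,q6 [-0.49  1.  ]
units [ 0.   -0.02  1.53] turn 0.02
```

View pics/A_scene.png

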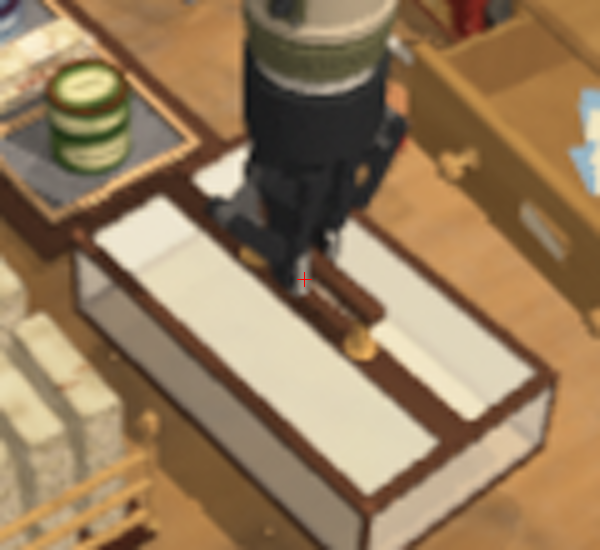

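```bash
python3 -m pendant '[[[0,0,-1],0,0.9],[[0,0,-1],0.25,0.9],[[0,0,-1],0.25,0.9],[[0,0,-1],0,0.9],[[0,0,0],0,0.9]]'
python3 -c "
from h import *
go(.5555,.127,.2,1.75)"
```

```text
clock: 56.0
tcp_pos: [0.5482, -0.1985, 0.2007]
orientation: [0.001, 0.696, 0.718, 0.0]
wrist_force: [0.6, 0.4, -3.1]
finger_gap: 0.0129
t 56.0 tcp [ 0.5482 -0.1985  0.2007] phi 1.74 tilt 0.16 gap 0.0129 F [ 0.6  0.4 -3.1] q1,q6 [-0.49  1.06]
units [1.625e+01 8.600e-01 1.000e-02] turn -0.0
```

```bash
python3 -m pendant '[[[0.5,0,0],0,0.9],[[0.8,0.05,0],0,0.9],[[0.9,0.05,0],0,0.9],[[0.9,0.05,0],0,0.9],[[0.9,0.05,0],0,0.9],[[0.9,0.05,0],0,0.9],[[0.9,0.05,0],0,0.9],[[0.9,0.05,0],0,0.9],[[0.9,0.05,0],0,0.9],[[0.9,0.05,0],0,0.9],[[0.9,0.05,0],0,0.9],[[0.9,0.05,0],0,0.9]]'
python3 -m pendant '[[[0.9,0.05,0],0,0.9],[[0.9,0.05,0],0,0.9],[[0.9,0.05,0],0,0.9],[[0.9,0.05,0],0,0.9],[[0.9,0.05,0],0,0.9],[[0.9,0.05,0],0,0.9],[[0.5,0.05,0],0,0.9],[[0,0,0],0,0.9],[[0,0,0],0,0.9]]'
python3 - <<'E'
from h import *
go(.5555,.127,.12,1.75)
z=env.get_state()["tcp_pos"][2]-.0902
look("B",4,75,65)
fitshow("C",[("cover",(.555,.122,.03),z,.015,.05)],("top","scene"),4,75,65)
E
```

```text
clock: 57.5
tcp_pos: [0.552, 0.0094, 0.1995]
orientation: [-0.0, 0.696, 0.718, 0.0]
wrist_force: [-0.2, 0.0, -3.7]
finger_gap: 0.0122
clock: 58.62
tcp_pos: [0.5555, 0.1261, 0.1995]
orientation: [0.0, 0.696, 0.718, -0.0]
wrist_force: [-0.0, 0.1, -4.0]
finger_gap: 0.0126
t 58.62 tcp [0.5555 0.1261 0.1995] phi 1.73 tilt 0.01 gap 0.0126 F [-0.   0.1 -4. ] q1,q6 [0.08 1.62]
units [0.05 0.   3.97] turn -0.0
top cover [0.5542 0.1304 0.0258] 107
scene cover [0.5516 0.1153 0.0492] 195
```

View pics/C_scene.png

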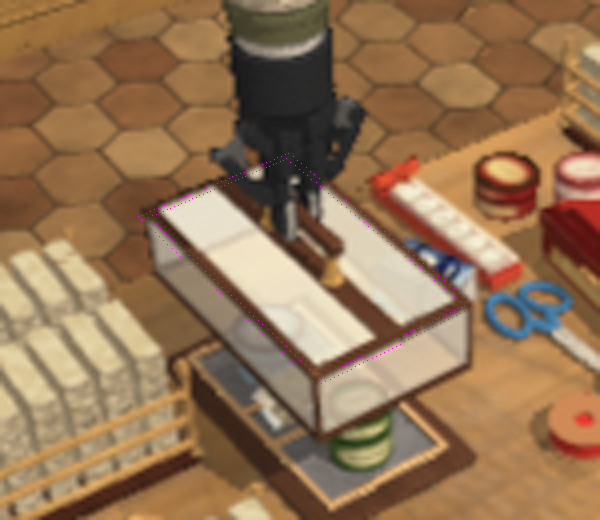

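View pics/C_top.png

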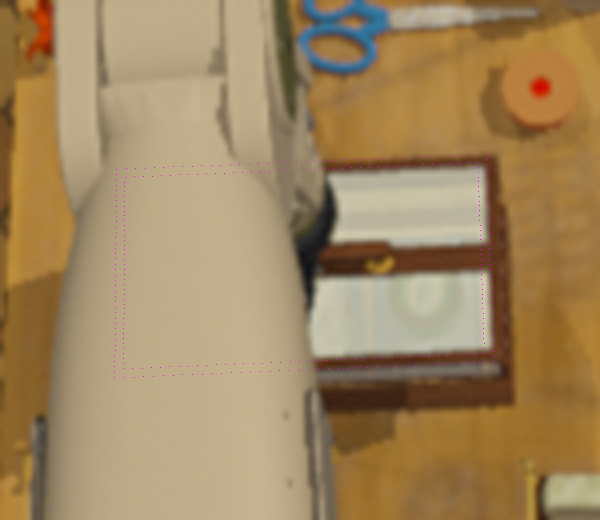

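```bash
python3 - <<'E'
from h import *
import h
P=h.M["cover"];h.M["cr"]=P[P[:,1]<-.05]
Pt=h.M["tray"];h.M["tr"]=rect(.160,.272,.01)[lambda:0] if False else Pt
z=env.get_state()["tcp_pos"][2]-.0902
fitshow("D",[("cr",(.553,.1255,.03),z,.012,.03)],("top",),5,60,55)
E
```

```text
top cr [0.553  0.1306 0.0365] 195
```

View pics/D_top.png

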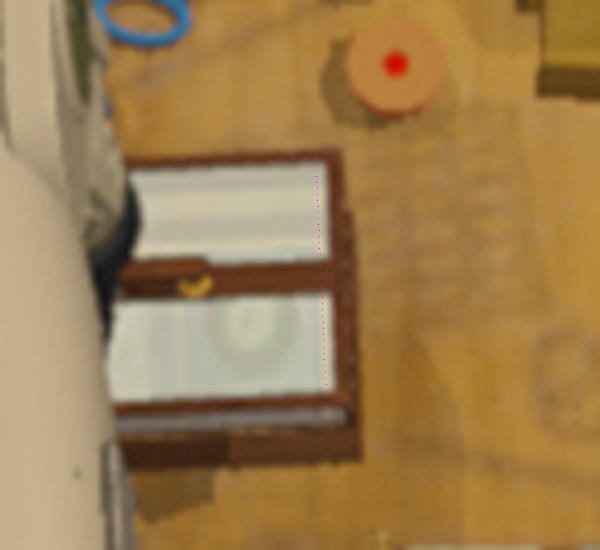

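```bash
python3 -m pendant '[[[-0.05,0,0.5],0,0.9],[[0,0,0.8],0,0.9],[[0,0,0.8],0,0.9],[[0,0,0.8],0,0.9],[[0,0,0.6],0,0.9],[[0,0,0.2],0,0.9],[[0,0,0],0,0.9]]'
python3 - <<'E'
from h import *
go(.5555,.127,.1,1.75)
look("E",5,60,55)
E
```

```text
clock: 59.75
tcp_pos: [0.5555, 0.1254, 0.1254]
orientation: [-0.0, 0.696, 0.718, -0.0]
wrist_force: [-0.3, 0.5, -3.8]
finger_gap: 0.0126
t 59.75 tcp [0.5555 0.1254 0.1254] phi 1.74 tilt 0.01 gap 0.0126 F [-0.3  0.5 -3.8] q1,q6 [0.08 1.62]
units [0.08 0.   1.27] turn -0.0
```

View pics/E_scene.png

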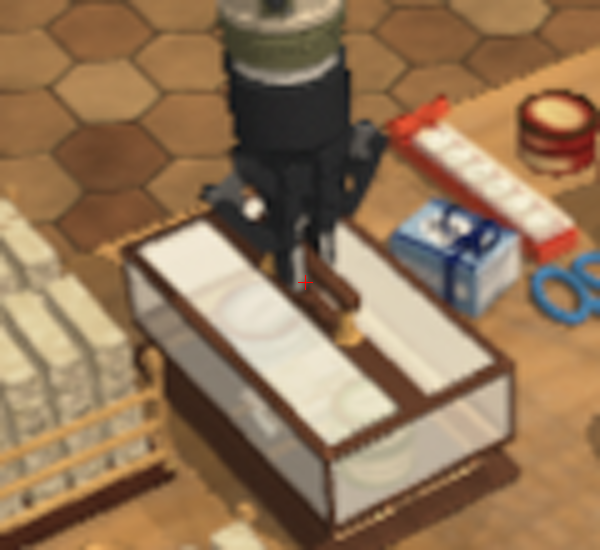

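View pics/E_top.png

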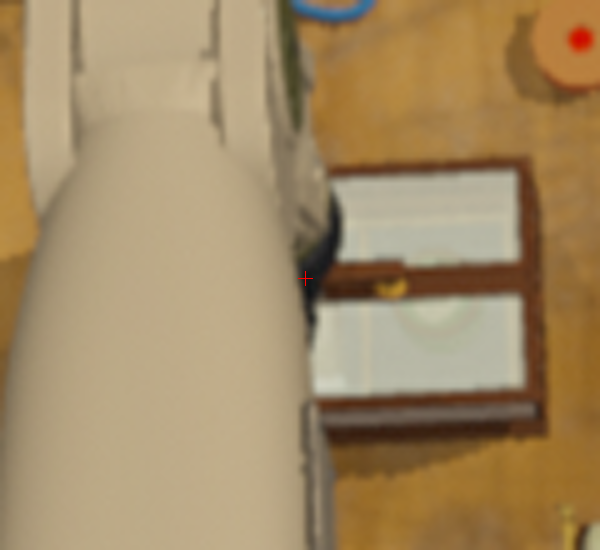

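```bash
python3 -m pendant '[[[0.07,0.08,0.4],0,0.9],[[0,0,0.3],0,0.9],[[0,0,0.25],0,0.9],[[0,0,0.15],0,0.9],[[0,0,0],0,0.9]]'
python3 - <<'E'
from h import *
go(.5555,.127,.1,1.75)
look("F",5,60,55)
E
```

```text
clock: 60.48
tcp_pos: [0.5568, 0.1268, 0.1032]
orientation: [-0.0, 0.696, 0.718, -0.0]
wrist_force: [-0.3, 0.1, -3.0]
finger_gap: 0.0128
t 60.48 tcp [0.5568 0.1268 0.1032] phi 1.74 tilt 0.04 gap 0.0128 F [-0.3  0.1 -3. ] q1,q6 [0.08 1.62]
units [ 0.01 -0.06  0.16] turn -0.0
```

View pics/F_scene.png

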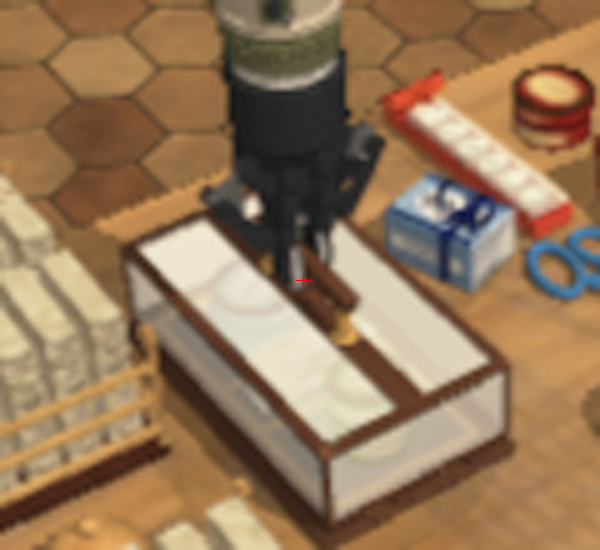

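View pics/F_top.png

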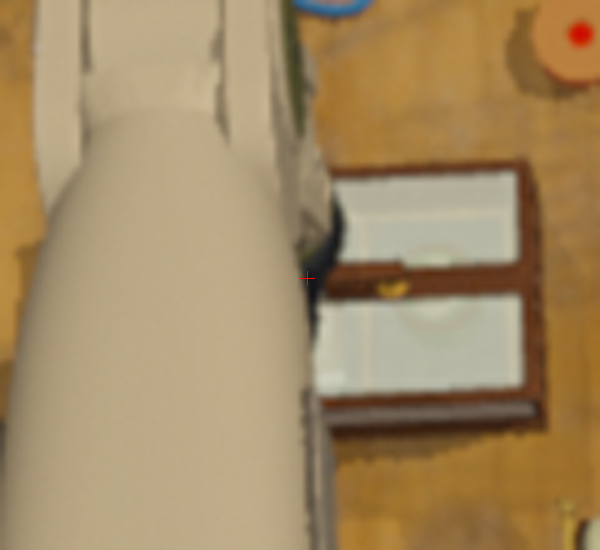

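```bash
python3 -m pendant '[[[0,0,0.08],0,0.9],[[0,0,0.06],0,0.9],[[0,0,0],0,0.9],[[0,0,0],0,0.9]]'
python3 -c "
from h import *
go(.5555,.127,.1,1.75)"
```

```text
clock: 61.08
tcp_pos: [0.557, 0.1269, 0.1007]
orientation: [-0.0, 0.696, 0.718, 0.0]
wrist_force: [-0.8, -0.8, -3.7]
finger_gap: 0.0129
t 61.08 tcp [0.557  0.1269 0.1007] phi 1.74 tilt 0.01 gap 0.0129 F [-0.8 -0.8 -3.7] q1,q6 [0.08 1.62]
units [ 0.01 -0.08  0.04] turn -0.0
```

```bash
python3 -m pendant '[[[0,0,0.06],0,0.9],[[0,0,0.03],0,0.9],[[0,0,0],0,0.9],[[0,0,0],0,0.9]]'
python3 -c "
from h import *
go(.5555,.127,.1,1.75)"
```

```text
clock: 61.58
tcp_pos: [0.5572, 0.1269, 0.1001]
orientation: [0.0, 0.696, 0.718, 0.0]
wrist_force: [-2.7, -0.3, 4.4]
finger_gap: 0.0125
t 61.58 tcp [0.5572 0.1269 0.1001] phi 1.75 tilt 0.07 gap 0.0125 F [-2.7 -0.3  4.4] q1,q6 [0.08 1.62]
units [ 0.01 -0.09  0.01] turn -0.0
```

The cover touched down at exactly the ledge height. Releasing.

```bash
python3 -m pendant '[[[0,0,0],0,0.4],[[0,0,0],0,0],[[0,0,0],0,-0.2],[[0,0,0],0,-0.2],[[0,0,0],0,-0.2],[[0,0,-0.5],0,-0.2],[[0,0,-1],0,-0.2],[[0,0,-1],0,-0.2],[[0,0,-1],0,-0.2],[[0,0,-1],0,-0.2],[[0,0,-1],0,-0.2],[[0,0,-1],0,-0.2]]'
python3 -m pendant '[[[-1,-0.5,0],0,-0.2],[[-1,-0.5,0],0,-0.2],[[-1,-0.5,0],0,-0.2],[[-1,-0.5,0],0,-0.2],[[-1,-0.5,0],0,-0.2],[[-1,-0.5,0],0,-0.2],[[-1,-0.5,0],0,-0.2],[[-1,-0.5,0],0,-0.2],[[-1,0,0],0,-0.2],[[-1,0,0],0,-0.2],[[-1,0,0],0,-0.2],[[-1,0,0],0,-0.2]]'
python3 - <<'E'
from h import *
go(.5555,.127,.1,1.75)
fitshow("G",[("cover",(.555,.122,.03),.01,.015,.05)],("top","scene"),5,60,55)
for n in("top","scene"):
    r=cam(n);x0,y0,x1,y1=(210,170,330,260) if n=="top" else (225,140,345,240)
    cv2.imwrite(f"pics/H_{n}.png",zoom(r["color"],x0,y0,x1,y1,6))
E
```

```text
clock: 63.08
tcp_pos: [0.5571, 0.1268, 0.2304]
orientation: [0.0, 0.696, 0.718, 0.0]
wrist_force: [0.7, 0.6, 0.0]
finger_gap: 0.0512
clock: 64.58
tcp_pos: [0.4825, -0.1168, 0.2279]
orientation: [-0.001, 0.697, 0.717, -0.0]
wrist_force: [-0.2, 0.3, -0.4]
finger_gap: 0.0509
t 64.58 tcp [ 0.4825 -0.1168  0.2279] phi 1.66 tilt 0.11 gap 0.0509 F [-0.2  0.3 -0.4] q1,q6 [-0.4   1.14]
units [12.08  4.01  6.4 ] turn -0.01
top cover [0.5477 0.1167 0.0315] 176
scene cover [0.5539 0.1172 0.0397] 198
```

View pics/H_top.png

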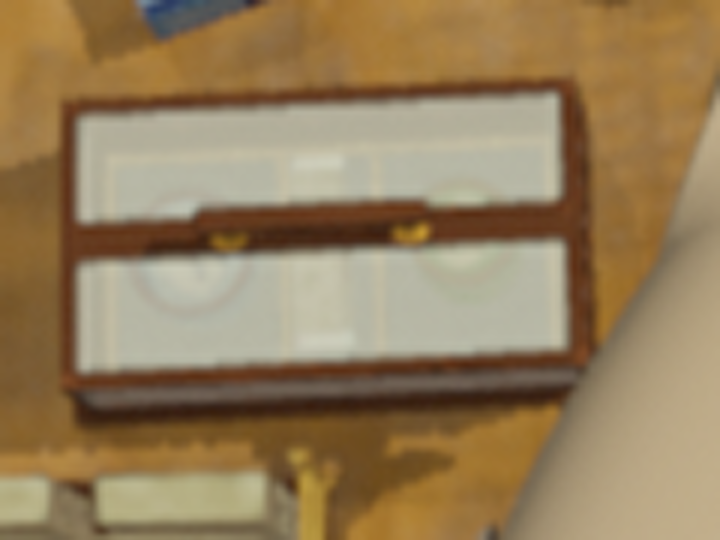

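View pics/H_scene.png

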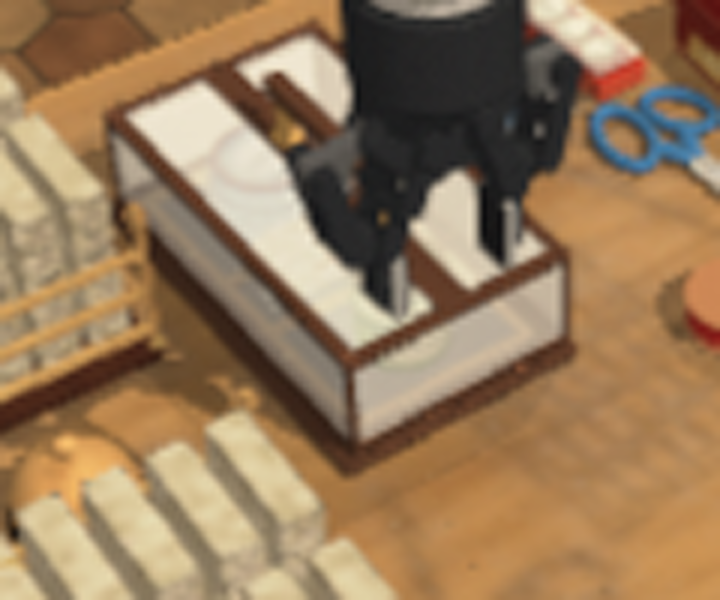

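```bash
python3 -m pendant '[[[-1,-0.5,0],0,-0.2],[[-1,-0.5,0],0,-0.2],[[-1,-0.5,0],0,-0.2],[[-1,0,0],0,-0.2],[[-1,0,0],0,-0.2],[[-1,0,0],0,-0.2],[[-1,0,0],0,-0.2],[[-1,0,0],0,-0.2],[[0,0,0],0,-0.2],[[0,0,0],0,-0.2]]'
python3 - <<'E'
from h import *
for n,p in(("top",(.5523,.1257,.032)),("scene",(.5537,.1200,.025))):
    r=cam(n);x0,y0,x1,y1=(210,170,330,260) if n=="top" else (225,140,345,240)
    im=zoom(r["color"],x0,y0,x1,y1,6)
    for P,c in((rect(.148,.26,.082),(255,0,255)),(rect(.148,.26,.01),(255,255,0)),(rect(.16,.272,.01),(0,255,0))):
        for a,b in proj(r,place(P,p)):cv2.circle(im,(int((a-x0+.5)*6),int((b-y0+.5)*6)),1,c,-1)
    cv2.imwrite(f"pics/I_{n}.png",im)
    cv2.imwrite(f"pics/J_{n}.png",r["color"])
E
```

```text
clock: 66.03
tcp_pos: [0.4591, -0.2763, 0.2287]
orientation: [-0.0, 0.696, 0.718, 0.0]
wrist_force: [1.0, 0.5, -0.5]
finger_gap: 0.0509
```

View pics/I_top.png

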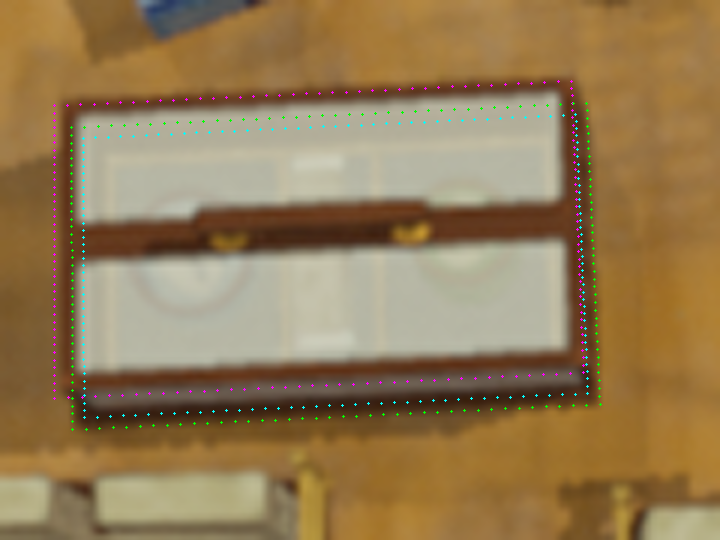

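View pics/I_scene.png

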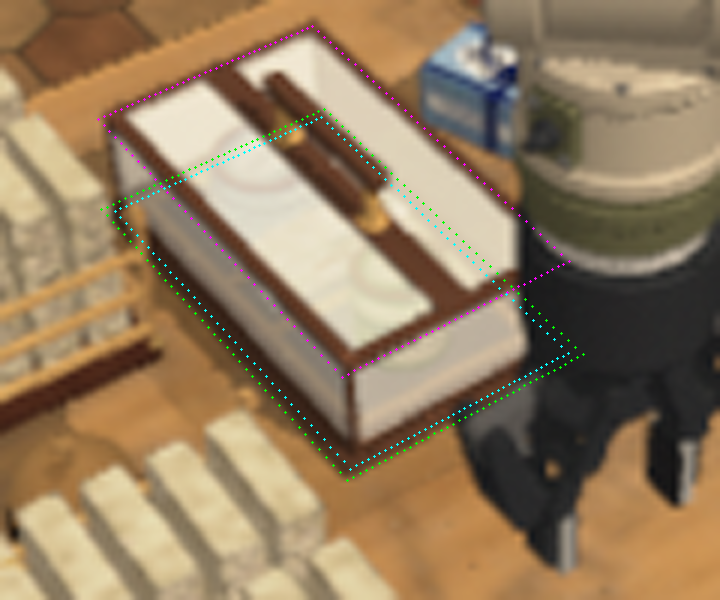

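View pics/J_scene.png

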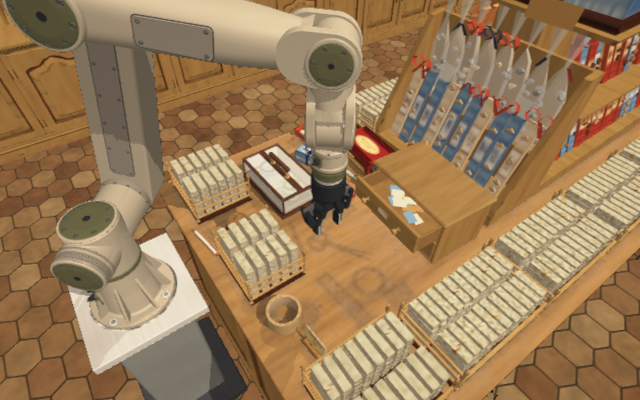

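The cover overlays the tray evenly. On both the left and right sides the margins match the model to about 2 px in the zoomed top view. The near face runs parallel to the board, and the contents show through the panes in their bays. Handing in.

```bash
python3 -c "
from h import *
for t in('spool','carton'):print(t,[(np.round(d['location'],1).tolist(),round(d['p'],2)) for d in env.boxes_of('top',t)])
print(env.hand_in())"
```

```text
spool [([315.9, 161.3], 0.76)]
carton [([242.1, 161.3], 0.94), ([268.2, 238.3], 0.34)]
the job is handed in; nothing more can be done
None
```

The gift set is made up and covered, and I handed it in at about 66 s. No verdict came back.

- **Order of work:** I laid the two nougat bars one on the other along the middle bay. Then I stood the low tin in the left bay and the tall tin in the right bay. Last I lowered the glazed cover, let go and moved the arm clear.
- **Before covering:** The top picture showed both tins standing inside their bays. The upper bar was stacked on the lower one, about 3 mm off the centre of the bay.
- **Cover:** It touched the ledge with the tool at 100.1 mm, against an expected 100.2 mm, so the lower edge was at the ledge height. The margins around the board look even, and the contents show through the panes in the right bays.
- **Bystanders:** In the last top picture the spool and the carton are where they were at the start, within about 1 px.

**Checks that disagreed:** The two cameras differed by 6–9 mm in y. The tool also appeared 1–3 px from where I projected it, so I placed everything by comparing positions within one picture. The automatic fits of the low tin and the closed cover were off, and some bar fits gave a wrong angle, so I judged those by eye. The tray and cover outlines I overlaid at the end ran about 2% larger than in the top picture. They had the same offset from each other as the real tray and cover.

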